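Pack and clamp a lot of engraved plates

TASK

Pack this lot of engraved brass plates for transport: pile every plate that is there squarely in the corner nest of the lot carrier and lay the plywood pressure board squarely on top of the pile. Then slip the square-tube extension bar well onto the short handle of the carrier's toggle clamp and, with the bar and not with the hand on the clamp handle, throw the clamp down past its dead point until it is locked on its stop. Finally pull the bar off and lay it back on the rubber mat, lengthwise, and leave the spray bottle, the tin and the caliper where they are.

Things in the scene. Friction and masses are not known exactly. Their poses are not given: they have to be found in the camera images.
- plate1: One of up to five alike engraved brass plates, 110 x 50 x 6 mm, 270 g, lying flat on the perforated work plate (its top is at z = 4 mm) with its long side roughly along world x. Origin at its middle (3 mm above its underside); x = length, y = width, z up. None if absent in this run.
- plate2: One of up to five alike engraved brass plates, 110 x 50 x 6 mm, 270 g, lying flat on the perforated work plate (its top is at z = 4 mm) with its long side roughly along world x. Origin at its middle (3 mm above its underside); x = length, y = width, z up. None if absent in this run.
- plate3: One of up to five alike engraved brass plates, 110 x 50 x 6 mm, 270 g, lying flat on the perforated work plate (its top is at z = 4 mm) with its long side roughly along world x. Origin at its middle (3 mm above its underside); x = length, y = width, z up. None if absent in this run.
- plate4: One of up to five alike engraved brass plates, 110 x 50 x 6 mm, 270 g, lying flat on the perforated work plate (its top is at z = 4 mm) with its long side roughly along world x. Origin at its middle (3 mm above its underside); x = length, y = width, z up. None if absent in this run.
- plate5: One of up to five alike engraved brass plates, 110 x 50 x 6 mm, 270 g, lying flat on the perforated work plate (its top is at z = 4 mm) with its long side roughly along world x. Origin at its middle (3 mm above its underside); x = length, y = width, z up. None if absent in this run.
- board: Plywood pressure board, 110 x 50 x 12 mm, about 60 g, lying in the same row as the plates. Origin at its middle (6 mm above its underside); x = length, y = width, z up.
- nest (a point): Where the middle of the pile belongs: on the upper face of the fixed lot carrier's base plate (10 mm thick, 84 mm wide), 14 mm above the table. x runs from the nest to the clamp (roughly world +y, varies by run), y across, z up; plates and board lie with their long side along this x. Fence on two sides (see fence); the +x and +y sides are open; the clamp's riser, 22 mm high, starts at x = 127 mm.
- fence (a point): Foot of the inner corner of the nest's L fence, at x = -57, y = -27 mm from the nest, same axes: a centred plate has 2 mm of play to both fences. They are 36 mm high and 8 mm thick; the end fence lies across the -x end (66 mm wide, centred on the nest), the side fence runs along x for only 20 mm from this corner, at the -y side.
- pivot (a point): Pivot of the clamp handle, fixed on the carrier, 203 mm from the nest along its x, 73 mm above the table; axes as the nest's; the handle turns about y. The hold-down arm (160 mm long, 16 mm wide) has its own pivot 53 mm nearer to the nest and 24 mm higher, and stands about upright while the clamp is open.
- foot_face (a point): Underside of the clamp's rubber foot (28 mm across), on a spring spindle 65 mm long at the end of the hold-down arm. With the clamp open it is about 250 mm up and sticks out towards the nest, to about 100 mm from over the nest's middle; it comes down on the middle of the board as the handle goes down, and springs back up to 32 mm.
- handle_arm (a joint): Clamp handle, rad: 0 = open, pointing 45 degrees up, away from the nest; grows as pressed down; angle above level = 0.785 - value. Dead point 0.70, stop 0.77 (handle level). Light at first (friction 0.25 N m); from about 0.5 the foot's spring resists with up to about 1 (3 plates) to 3 N m (5 plates), nothing at 0.70, then it snaps to the stop and stays..
- handle_tip (a point): Free end of the clamp handle, 115 mm from the pivot; x points outward along the handle, y is the hinge axis, z is normal to the handle, upwards. The handle is a 13 mm square bar from 27 to 107 mm from the pivot, with an 8 mm square nose at its end.
- bar: Extension bar: aluminium square tube 30 x 30 mm, 340 mm long, about 300 g, on the rubber mat. Origin at its middle; x along it to the hollow end, which points roughly to world +x. Hollow end 20 x 20 mm inside, 80 mm deep; the rest closed, black sleeve on the last 100 mm of the other end. Fully home, the hollow's bottom meets the handle's tip, the mouth about 35 mm from the pivot.
- bar_mouth (a point): Middle of the mouth of the bar's hollow end, 170 mm from the bar's middle; axes as the bar.
- mat: Flat black rubber tool mat, 400 x 100 x 3 mm, fixed on the work plate, its top at z = 7 mm; the bar's place (a bar lying on it has its middle at z = 22 mm). Origin at the middle of its underside; x = length, roughly world x.
- spray: White spray bottle standing to the robot's right, 60 mm wide, 150 mm tall; leave alone. Origin under its middle.
- tin: Low aluminium tin, 68 mm wide, 70 mm tall, far right; leave alone. Origin under its middle.
- caliper: Digital caliper, 200 mm long, lying near right; leave alone. Origin under the middle of its beam.
There are look-alikes about, which are no part of the job. Several things look just like the board: the one meant starts farthest to the robot's left.

How it is judged (in metres and radians):
On the way, in this order (a step that is already met when the one before it is completed fails the run):
1. every plate lies flat and square in the pile in the nest (clamp still open) (x of plate1 in the frame of nest between -0.005 and 0.005 m and y of plate1 in the frame of nest between -0.005 and 0.005 m and angle between the x axis of each of plate1, plate2, plate3, plate4, plate5 and the x axis of nest, either way round below 0.07 rad and angle between each of plate1, plate2, plate3, plate4, plate5's own z axis and vertical below 0.06 rad and z of plate1 in the frame of nest between 0.001 and 0.03 m and x of plate2 in the frame of nest between -0.005 and 0.005 m and y of plate2 in the frame of nest between -0.005 and 0.005 m and z of plate2 in the frame of nest between 0.001 and 0.03 m and x of plate3 in the frame of nest between -0.005 and 0.005 m and y of plate3 in the frame of nest between -0.005 and 0.005 m and z of plate3 in the frame of nest between 0.001 and 0.03 m and x of plate4 in the frame of nest between -0.005 and 0.005 m and y of plate4 in the frame of nest between -0.005 and 0.005 m and z of plate4 in the frame of nest between 0.001 and 0.03 m and x of plate5 in the frame of nest between -0.005 and 0.005 m and y of plate5 in the frame of nest between -0.005 and 0.005 m and z of plate5 in the frame of nest between 0.001 and 0.03 m and value of joint handle_arm below 0.3 rad), for 0.2 s.
2. the pressure board lies square on top of the pile (all of step 1 and x of board in the frame of nest between -0.005 and 0.005 m and y of board in the frame of nest between -0.005 and 0.005 m and angle between the x axis of board and the x axis of nest, either way round below 0.07 rad and angle between board's own z axis and vertical below 0.06 rad and z of board in the frame of nest between 0.018 and 0.04 m and z of each of plate1, plate2, plate3, plate4, plate5 in the frame of board below -0.006 m), for 0.2 s.
3. the extension bar is slipped at least 45 mm onto the handle of the open clamp (x of bar_mouth in the frame of handle_tip below -0.045 m and y of bar_mouth in the frame of handle_tip between -0.012 and 0.012 m and z of bar_mouth in the frame of handle_tip between -0.012 and 0.012 m and angle between the x axis of bar and the x axis of handle_tip, either way round below 0.25 rad and value of joint handle_arm below 0.4 rad), for 0.1 s.
4. the clamp is thrown past its dead point to its stop with the bar still on the handle (x of bar_mouth in the frame of handle_tip below -0.045 m and y of bar_mouth in the frame of handle_tip between -0.012 and 0.012 m and z of bar_mouth in the frame of handle_tip between -0.012 and 0.012 m and angle between the x axis of bar and the x axis of handle_tip, either way round below 0.25 rad and value of joint handle_arm above 0.735 rad), for 0.2 s.
At the end, for the whole second after the job is handed in: All plates lie flat in one pile, board on top, each within 5 mm (along, across) of the nest centre and 4 degrees of square; handle_arm above 0.735; bar flat on the mat, its middle within 70 mm lengthwise and 50 mm crosswise of the mat's, within 17 degrees of its length; all at rest (x of plate1 in the frame of nest between -0.005 and 0.005 m and y of plate1 in the frame of nest between -0.005 and 0.005 m and angle between the x axis of each of plate1, plate2, plate3, plate4, plate5, board and the x axis of nest, either way round below 0.07 rad and angle between each of plate1, plate2, plate3, plate4, plate5, board's own z axis and vertical below 0.06 rad and z of plate1 in the frame of nest between 0.001 and 0.03 m and x of plate2 in the frame of nest between -0.005 and 0.005 m and y of plate2 in the frame of nest between -0.005 and 0.005 m and z of plate2 in the frame of nest between 0.001 and 0.03 m and x of plate3 in the frame of nest between -0.005 and 0.005 m and y of plate3 in the frame of nest between -0.005 and 0.005 m and z of plate3 in the frame of nest between 0.001 and 0.03 m and x of plate4 in the frame of nest between -0.005 and 0.005 m and y of plate4 in the frame of nest between -0.005 and 0.005 m and z of plate4 in the frame of nest between 0.001 and 0.03 m and x of plate5 in the frame of nest between -0.005 and 0.005 m and y of plate5 in the frame of nest between -0.005 and 0.005 m and z of plate5 in the frame of nest between 0.001 and 0.03 m and x of board in the frame of nest between -0.005 and 0.005 m and y of board in the frame of nest between -0.005 and 0.005 m and z of board in the frame of nest between 0.018 and 0.04 m and z of each of plate1, plate2, plate3, plate4, plate5 in the frame of board below -0.006 m and value of joint handle_arm above 0.735 rad and x of bar in the frame of mat between -0.07 and 0.07 m and y of bar in the frame of mat between -0.05 and 0.05 m and height (world z) of bar below 0.027 m and angle between the x axis of bar and the x axis of mat, either way round below 0.3 rad and linear speed of each of bar, plate1, plate2, plate3, plate4, plate5, board below 0.02 m/s); the robot touches nothing.
It fails at once if the hand or arm pushes on the clamp handle itself (over 6 N) (contact force between any of the fingers, the arm and handle_arm above 6 N).
It fails at once if a bystander (spray bottle, tin, caliper) is moved more than 25 mm (distance of any of spray, tin, caliper from where it was at the start of the episode above 0.025 m).
Of plate1, plate2, plate3, plate4, plate5 only 3 to 5 are there at a start; the rules pass over those that are not, and their reading is None.
At some moment in a run one of plate1, plate2, plate3, plate4, plate5, bar may be knocked a few centimetres aside while the robot is not near it.
It also fails if it takes over 210 s, if anything falls off the work surface, if the arm or the gripper's body presses on something with over 40 N, if the wrist force passes 120 N, or if a joint passes its speed limit or range.

ROBOT

A 6-joint arm with a two-finger parallel gripper is mounted at the origin on the work surface. World frame = base frame: x ahead of the robot, y to its left, z up, the work surface at z = 0. Lengths are in mm, angles in rad, forces in N, time in s.
With the tool pointing down it reaches from about 325 to 875 mm from the base axis. Payload 4.4 kg.
Tool frame: the origin (TCP) lies at the very end of the fingers, on their centre line; the grasp point (between the pads) lies r.grasp_offset behind it (r.grasp_offset is the distance from the TCP to the grasp point, in mm); z points along the fingers, y is the direction in which the jaws open and shut (so a half turn about z gives the same grasp; the last joint's range is limited). The gripper opens to 85 mm and grips with 20 to 120 N. Pads are 22 mm wide; open, the fingers measure 114 mm over their backs; the gripper's body (76 mm by 85 mm) begins 54 mm behind the grasp point. The pads swing forward as they close: fully open they stand 13 mm farther back than shut.
Start: joints at [-1.45, 0.207, 1.542, -0, 1.393, -0.15], TCP at [153.801, -554.051, 231.282] pointing down, gripper open.
Joint ranges: [-2.73, 2.73], [-0.86, 2.22], [0.23, 2.46], [-1.11, 4.25], [0.08, 2.63], [-2.82, 2.82]. Speed limits (rad/s): [2.79, 2.79, 3.14, 3.14, 3.14, 3.14].

INTERFACE

Orientations are given as [roll, pitch, yaw] about the fixed x, y, z axes, in that order (R = Rz(yaw) Ry(pitch) Rx(roll)).
In Python, from plant import readout, read_camera, r gives the robot as it stands.
- The arm moves only by the tool play_rows, never from a script. Its argument "deltas" is a list that holds one entry, the list of rows, each a list of 7 numbers: the shift along the tool's x, y, z in units of 200 mm (1.0 is 200 mm), then the turn, a rotation vector about the tool's x, y, z in units of 180 degrees (1.0 is 180 degrees), then the closure, from 0 (fully open) to 1 (shut). In form: [[[x, y, z, rx, ry, rz, fingers], ...]]. A call has 1 to 12 rows; each row is the pose to reach, as a shift and turn from the pose commanded when the call began, along the tool's axes at that moment, turning the shorter way round; what a row does not reach only later rows make up. A row lasts 1/8 s, in which the tool goes at most 62.5 mm and 10.7 degrees, less where a joint would pass 70% of its speed; a pose out of reach is approached as far as the arm can. A call with a number of a shift or a turn outside -1 to 1 is refused whole. A call with a gripper value outside its range is refused whole. The fingers move at their own pace and stop on an object; "newtons" is the grip in N (left out, the last holds). Time passes only in rows, so rows that repeat a pose let the fingers close. It gives the time, the measured TCP pose, the force and the opening at its end, in the units of the state.
- readout.get_obs(): the state, without advancing time (a new reading comes with each control period).
- read_camera(name): name is "side" or "top"; returns a dict with "color" (384x512x3 uint8, red, green, blue), "vfov" (degrees; the focal length in pixels is half the picture's height over the tangent of half this angle, whatever the lens; pixels are square), "cx", "cy" (the principal point, pixels), "cam_to_world" (4x4, takes a point from camera to world coordinates). Camera axes: x right, y down, z forward; pixel columns grow to the right and rows downward; lengths in mm; the calibration is good to about 2 mm. A picture is of the moment at which its call begins. There is no depth.
- r.finish_job(): hands the job in, once; it reports no verdict.
The state is a dict: "time_s": time; "joint_pos": joint angles; "joint_vel": joint speeds; "joint_torque": joint torques, N m; "position": TCP position; "tcp_rot": TCP orientation; "contact_force": force on the tool from outside, world axes, zero at the start; "moment": the same for the moment, N m; "grip_width": finger opening in mm.
Only numpy, scipy, OpenCV 4.12 (cv2) and the standard library are available. Lean on these libraries where they do the work, as an engineer would, in place of code of your own. Each camera call takes 0.05 s, during which the arm holds its last target. There are 200 camera calls.

## Working session

There is one attempt and no reset: what is moved stays moved. The work goes in short steps, Python scripts to look and compute and a tool call to move; the robot and the scene stay as the last step left them, time stands still between calls to the robot, and variables do not carry over. Pictures are saved under pics/ and viewed, about 12 in all and at most 16, crops included, and the job is handed in when it is done.

Besides the shell and the picture viewer there is one more tool, called after "Request:" as a command line: name --argument value ..., lists and objects as JSON in quotes. play_rows: Moves the arm, as the interface text tells. Shifts and turns lie within -1 to 1; 1 stands for 200 mm of shift or 180 degrees of turn. Its arguments: {"type":"object","properties":{"deltas":{"type":"array","items":{"type":"array","items":{"type":"array","items":{"type":"number"}}}},"newtons":{"type":"number"}},"required":["deltas"]}

```bash
mkdir -p pics; ls
cat > h.py <<'E'
import numpy as np, cv2, json
from plant import readout, read_camera, r
from scipy.spatial.transform import Rotation as R
def snap(name, fn=None):
    c=read_camera(name)
    if fn: cv2.imwrite('pics/'+fn, c['color'][:,:,::-1])
    return c
def K(c):
    f=c['color'].shape[0]/2/np.tan(np.radians(c['vfov'])/2); return f,c['cx'],c['cy']
def px2w(c,u,v,z):
    f,cx,cy=K(c); T=np.array(c['cam_to_world']); d=T[:3,:3]@np.array([(u-cx)/f,(v-cy)/f,1]); o=T[:3,3]
    return o+d*(z-o[2])/d[2]
def w2px(c,p):
    f,cx,cy=K(c); T=np.array(c['cam_to_world']); q=T[:3,:3].T@(np.array(p)-T[:3,3]); return np.array([f*q[0]/q[2]+cx,f*q[1]/q[2]+cy])
E
python3 - <<'E'
from h import *
print(readout.get_obs(), r.grasp_offset)
for n in('top','side'):
    c=snap(n,n+'0.png'); print(n,c['vfov'],c['cx'],c['cy'],np.round(c['cam_to_world'],3).tolist(), [k for k in c])
E
```

```text
pics
{'time_s': 0.0, 'joint_pos': array([-1.45049315e+00,  2.07428047e-01,  1.54298647e+00, -1.96221035e-05,
        1.39346519e+00, -1.50503690e-01]), 'joint_vel': array([ 0.00107463, -0.00094021,  0.00039723, -0.0009528 ,  0.00189656,
       -0.00077457]), 'joint_torque': array([ 1.45263225e-04, -3.83032572e+01, -2.91599017e+01, -2.92193581e-04,
        1.07452663e-02, -1.28924387e-05]), 'position': array([ 153.70634043, -553.28498418,  230.10575334]), 'tcp_rot': array([-3.13932856e+00, -3.23823652e-04,  2.70809982e-01]), 'contact_force': array([-0.28317788,  0.10660827, -0.91255732]), 'moment': array([0.0081495 , 0.02045413, 0.04286778]), 'grip_width': 85.19409266361762} 18.700000000000003
top 52.59034248447894 249.3568590899603 188.96374022586198 [[0.007, -0.997, 0.073, 514.344], [-1.0, -0.007, 0.002, -13.334], [-0.002, -0.073, -0.997, 1244.524], [0.0, 0.0, 0.0, 1.0]] ['color', 'vfov', 'cx', 'cy', 'cam_to_world']
side 57.099093103507066 255.81595310340916 191.61113580910524 [[-0.969, -0.184, 0.166, 414.589], [-0.248, 0.74, -0.625, 664.227], [-0.008, -0.647, -0.763, 985.884], [0.0, 0.0, 0.0, 1.0]] ['color', 'vfov', 'cx', 'cy', 'cam_to_world']
```

```bash
python3 -c "
import cv2
for n in('top','side'):
    cv2.imwrite('pics/%s0b.png'%n, cv2.resize(cv2.imread('pics/%s0.png'%n),(800,600),interpolation=cv2.INTER_CUBIC))"
```

```text
(no output)
```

View pics/top0b.png

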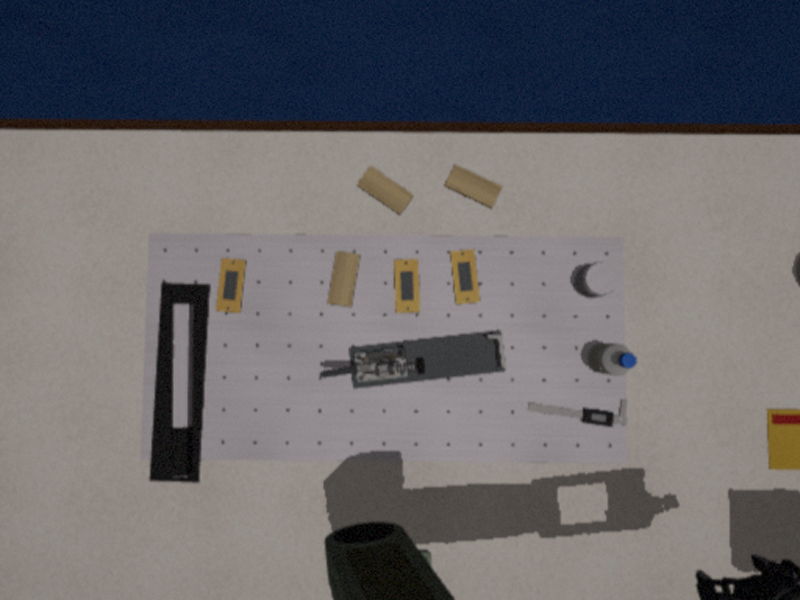

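View pics/side0b.png

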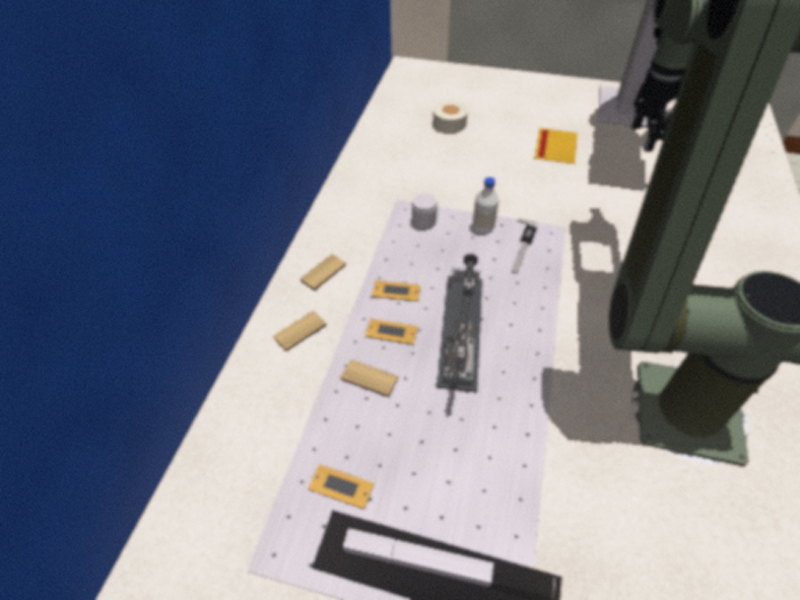

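Top view (800×600): three plates at (231,286), (407,286) and (465,277). Three board look-alikes at (343,279), (385,190) and (473,186). The one at (343,279) is farthest left, since image left is world +y, and it lies in the plate row. The mat and bar are at (180,380), the carrier at (430,360) with its fence on the right and its handle on the left. I'll measure these in an enlarged crop.

```bash
cat >> h.py <<'E'
def rects(c,kind,z):
    hsv=cv2.cvtColor(c['color'],cv2.COLOR_RGB2HSV)
    if kind=='plate': m=cv2.inRange(hsv,(15,140,90),(30,255,255))
    if kind=='board': m=cv2.inRange(hsv,(12,60,90),(30,139,230))
    out=[]
    for k in cv2.findContours(m,cv2.RETR_EXTERNAL,cv2.CHAIN_APPROX_NONE)[0]:
        if cv2.contourArea(k)<120: continue
        w=np.array([px2w(c,u,v,z)[:2] for u,v in k[:,0]],np.float32)
        (x,y),(a,b),_=cv2.minAreaRect(w); bx=cv2.boxPoints(cv2.minAreaRect(w))
        e=max((bx[1]-bx[0],bx[2]-bx[1]),key=np.linalg.norm); ang=np.degrees(np.arctan2(e[1],e[0]))
        ang=(ang+90)%180-90
        out.append((round(x,1),round(y,1),round(max(a,b)),round(min(a,b)),round(float(ang),1),w2px(c,(x,y,z)).round().tolist()))
    return out
E
python3 - <<'E'
from h import *
c=snap('top')
print(rects(c,'plate',10)); print(rects(c,'board',16))
im=c['color'][135:315,90:330,::-1]
cv2.imwrite('pics/crop1.png',cv2.resize(im,None,fx=3.3,fy=3.3,interpolation=cv2.INTER_CUBIC))
for n,p in dict(mat=(475,415,7)).items(): print(w2px(c,p))
E
```

```text
[(323.0, -801.3, 115, 63, -0.2, [502.0, 280.0]), (623.5, 315.1, 100, 44, -5.4, [147.0, 182.0])]
[(624.9, -43.9, 105, 51, 0.4, [260.0, 182.0]), (638.1, 84.8, 108, 48, -8.6, [220.0, 178.0]), (644.1, -161.5, 108, 50, 6.5, [297.0, 177.0]), (821.7, 2.0, 108, 50, 55.8, [246.0, 121.0]), (831.1, -178.8, 108, 49, 64.5, [302.0, 119.0])]
[114.9868909  228.75248365]
```

View pics/crop1.png

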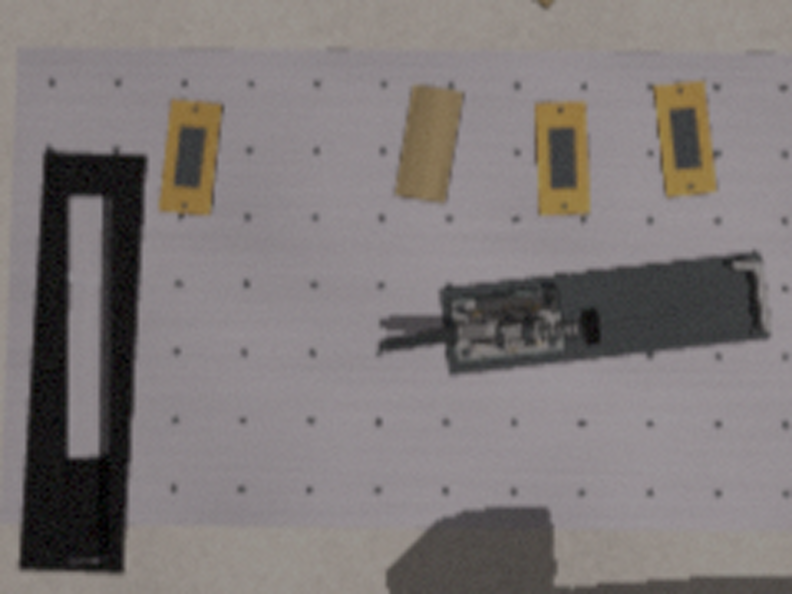

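```bash
cat >> h.py <<'E'
def nestT(p):  # p=x,y,yaw(rad) -> func nest coords (z above nest) to world
    c,s=np.cos(p[2]),np.sin(p[2])
    return lambda q: np.array([p[0]+c*q[0]-s*q[1], p[1]+s*q[0]+c*q[1], 14+q[2]])
def draw(im,c,pts,x0,y0,s,col,closed=True):
    q=np.array([(w2px(c,p)-[x0,y0]+.5)*s-.5 for p in pts])
    cv2.polylines(im,[np.round(q*16).astype(np.int32).reshape(-1,1,2)],closed,col,1,cv2.LINE_AA,4)
def crop(c,x0,y0,w,h,s): return cv2.resize(np.ascontiguousarray(c['color'][y0:y0+h,x0:x0+w,::-1]),None,fx=s,fy=s,interpolation=cv2.INTER_CUBIC)
E
python3 - <<'E'
from h import *
c=snap('top')
for u,v in [(452,373),(445,288),(757,255),(768,338)]:
    print((u,v),px2w(c,(u+.5)/3.3-.5+90,(v+.5)/3.3-.5+135,14).round(1))
a=px2w(c,452/3.3+90,373/3.3+135,14);b=px2w(c,768/3.3+90,338/3.3+135,14)
d=a-b; yaw=np.arctan2(d[1],d[0]); print('yaw',yaw)
n=np.array([np.cos(yaw),np.sin(yaw)])
# lower edge is nest +y = +42; fence end ~ x=-65
p0=b[:2]+65*n-42*np.array([-n[1],n[0]]); print('nest',p0)
p=(p0[0],p0[1],yaw); N=nestT(p)
im=crop(c,170,200,160,60,5)
D=lambda pts,col,cl=True: draw(im,c,[N(q) for q in pts],170,200,5,col,cl)
D([(-65,-42,0),(-65,42,0),(170,42,0),(170,-42,0)],(0,255,0))
D([(-57,-33,36),(-57,33,36),(-65,33,36),(-65,-33,36)],(0,0,255))
D([(-57,-27,36),(-37,-27,36),(-37,-35,36),(-57,-35,36)],(255,0,255))
D([(203,0,59),(203+81.3,0,59+81.3)],(0,255,255),False)
D([(-55,-25,0),(-55,25,0),(55,25,0),(55,-25,0)],(255,255,0))
raw=crop(c,170,200,160,60,5)
cv2.imwrite('pics/crop2.png',np.vstack([raw,im]))
E
```

```text
(452, 373) [418.6  59.8  14. ]
(445, 288) [499.2  67.4  14. ]
(757, 255) [ 532.8 -231.1   14. ]
(768, 338) [ 453.9 -241.1   14. ]
yaw 1.6876149252383583
nest [ 486.98590969 -172.71824674]
```

View pics/crop2.png

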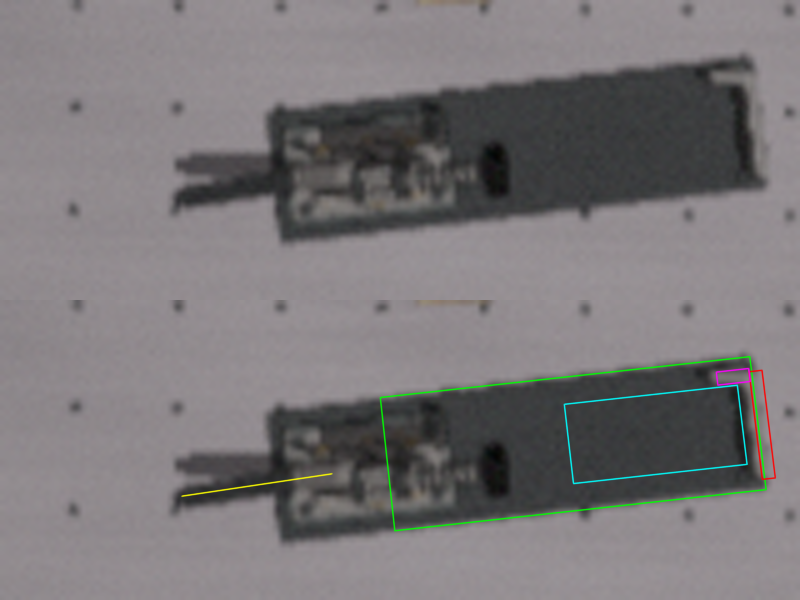

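Run:
```python
from h import *
cs=[snap('top') for _ in range(8)]
c=cs[0]; c['color']=np.mean([k['color'].astype(float) for k in cs],0).astype(np.uint8)
N=nestT((486.5,-167.5,1.6876))
def panel(x0,y0,w,h,s,ov):
    im=cv2.convertScaleAbs(crop(c,x0,y0,w,h,s),alpha=1.4)
    if ov:
        D=lambda pts,col,cl=True: draw(im,c,[N(q) for q in pts],x0,y0,s,col,cl)
        D([(-65,-42,0),(-65,42,0),(170,42,0),(170,-42,0)],(0,255,0))
        D([(-57,-33,36),(-57,33,36),(-65,33,36),(-65,-33,36)],(0,0,255))
        D([(-57,-27,36),(-37,-27,36),(-37,-35,36),(-57,-35,36)],(255,0,255))
        D([(203,6.5,65),(203+81.3,6.5,59+87),(203+81.3,-6.5,59+87),(203,-6.5,65)],(0,255,255),False)
        D([(203,6.5,55),(203+81.3,6.5,59+77),(203+81.3,-6.5,59+77),(203,-6.5,55)],(255,255,0),False)
    return im
a=np.hstack([panel(303,205,28,38,14,0),panel(303,205,28,38,14,1)])
b=np.hstack([panel(198,222,39,20,10,0),panel(198,222,39,20,10,1)])
b=b[:,:784]; a=a[:,:780]; b=b[:,:780]
cv2.imwrite('pics/crop3.png',np.vstack([a,b])[:600+150])
o=np.vstack([a[:400],b]); print(o.shape); cv2.imwrite('pics/crop3.png',o)
```

```text
(600, 780, 3)
```

View pics/crop3.png

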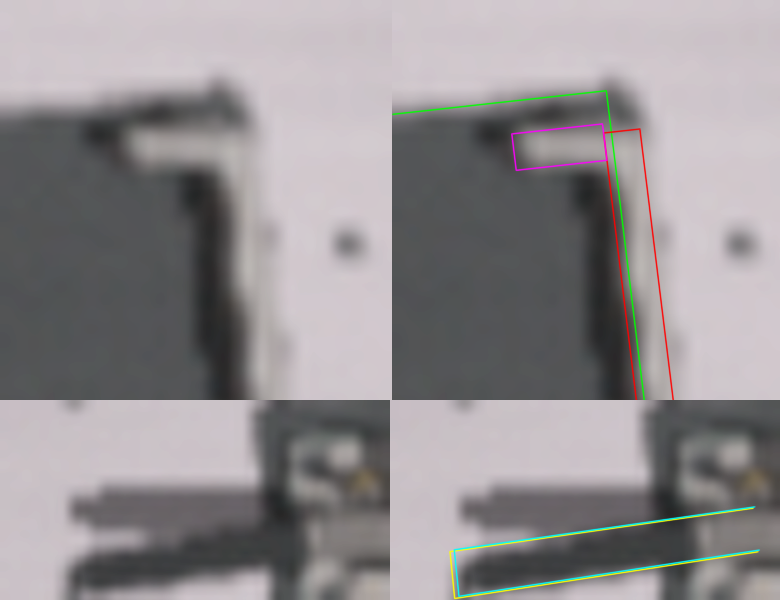

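Fence overlay (crop ×14): the drawn fence sits about 0.6 px left of the real one, so the nest is at about (486.5, -169.3) with yaw 1.688. The handle agrees with that. The board crop (429,143 in crop1) confirms the leftmost plywood piece. Next is a plan helper, then I'll start with the plates.

```bash
cat >> h.py <<'E'
import os
NEST=(486.5,-169.3,1.6876)
def Rd(yaw,tilt=0): # tool-down, yaw of tool x; tilt = raise tool x by tilt (about tool y)
    return R.from_euler('z',yaw)*R.from_euler('y',-tilt)*R.from_euler('x',np.pi)
def load():
    if os.path.exists('cmd.json'):
        d=json.load(open('cmd.json')); return np.array(d[0]),R.from_quat(d[1])
    return np.array([153.801,-554.051,231.282]),Rd(0.2708)
def plan(targets):
    """targets: list of (xyz,R,grip,extra rows); prints rows, stores the final commanded pose"""
    p0,R0=load(); pp,RR=p0,R0
    for p,Rt,g,ex in targets:
        s=np.round(R0.inv().apply(np.array(p)-p0)/200,4); w=np.round((R0.inv()*Rt).as_rotvec()/np.pi,4)
        pn=p0+R0.apply(s*200); Rn=R0*R.from_rotvec(w*np.pi)
        d=np.linalg.norm(pn-pp); a=np.degrees((RR.inv()*Rn).magnitude())
        n=int(np.ceil(max(d/62.5,a/10.7)-.02))+ex
        print(n,'x',[float(v) for v in s]+[float(v) for v in w]+[g]); pp,RR=pn,Rn
    json.dump([pp.tolist(),RR.as_quat().tolist()],open('cmd.json','w'))
def st():
    o=readout.get_obs(); p,Rc=load()
    print('t',round(o['time_s'],2),'pos',o['position'].round(1),'err',(o['position']-p).round(1),'rpy',o['tcp_rot'].round(3),'F',o['contact_force'].round(1),'M',o['moment'].round(2),'w',round(o['grip_width'],1),'q',o['joint_pos'].round(2))
E
python3 - <<'E'
from h import *
c=snap('top')
hsv=cv2.cvtColor(c['color'],cv2.COLOR_RGB2HSV)
print([r_[:5] for r_ in rects(c,'plate',10)+rects(c,'board',10)])
plan([((644.1,-161.5,80),Rd(0.113),0,1)])
E
```

```text
[(323.0, -801.3, 115, 63, -0.1), (624.2, 315.4, 101, 44, -4.6), (625.4, -44.0, 106, 51, 0.4), (638.7, 85.3, 108, 48, -8.6), (644.9, -162.0, 109, 51, 6.5), (823.0, 2.2, 109, 49, 55.1), (832.8, -179.9, 108, 49, 64.8)]
12 x [2.8872, -1.2354, 0.7564, 0.0, -0.0, 0.0502, 0]
```

```bash
rm cmd.json
python3 - <<'E'
s=open('h.py').read()
i=s.index('def plan('); j=s.index('def st()')
new='''def plan(targets):
    """targets: list of (xyz,R,grip,extra rows); prints calls (rows as 'n x row'), stores the final commanded pose"""
    from scipy.spatial.transform import Slerp
    pc,Rc=load(); p0,R0,used=pc,Rc,0; print('CALL')
    for p,Rt,g,ex in targets:
        p=np.array(p,float); pa,Ra=pc,Rc
        loc=np.abs(Ra.inv().apply(p-pa)).max(); k=max(1,int(np.ceil(loc/190)))
        sl=Slerp([0,1],R.concatenate([Ra,Rt]))
        for i in range(1,k+1):
            f=i/k; pt=pa+(p-pa)*f; Rq=sl(f)
            e=ex if i==k else 0
            n=int(np.ceil(max(np.linalg.norm(pt-pc)/60,np.degrees((Rc.inv()*Rq).magnitude())/10.5)-.02))+e
            n=max(n,1)
            if used+n>12 or np.abs(R0.inv().apply(pt-p0)).max()>199: p0,R0,used=pc,Rc,0; print('CALL')
            s=np.round(R0.inv().apply(pt-p0)/200,4); w=np.round((R0.inv()*Rq).as_rotvec()/np.pi,4)
            pc=p0+R0.apply(s*200); Rc=R0*R.from_rotvec(w*np.pi); used+=n
            print(' ',n,'x',str([float(v)+0. for v in s]+[float(v)+0. for v in w]+[g]).replace(' ',''))
    json.dump([pc.tolist(),Rc.as_quat().tolist()],open('cmd.json','w'))
'''
open('h.py','w').write(s[:i]+new+s[j:])
E
python3 - <<'E'
from h import *
Rp=Rd(0.113)
plan([((644.5,-161.8,60),Rp,0,2)])
E
```

```text
CALL
  3 x [0.7222,-0.3084,0.2141,0.0,0.0,0.0126,0]
CALL
  3 x [0.7094,-0.3367,0.2141,0.0,0.0,0.0125,0]
CALL
  3 x [0.6956,-0.3643,0.2141,0.0,0.0,0.0126,0]
CALL
  5 x [0.6807,-0.3915,0.2141,0.0,0.0,0.0125,0]
```

Request:
play_rows --deltas '[[[0.7222,-0.3084,0.2141,0,0,0.0126,0],[0.7222,-0.3084,0.2141,0,0,0.0126,0],[0.7222,-0.3084,0.2141,0,0,0.0126,0],[0.7222,-0.3084,0.2141,0,0,0.0126,0]]]'

```text
time_s: 1.15
position: [277.9, -453.5, 187.4]
tcp_rot: [-3.139, 0.0, 0.235]
contact_force: [-0.3, -0.6, 0.7]
grip_width: 85.0
```

Request:
play_rows --deltas '[[[0.7094,-0.3367,0.2141,0,0,0.0125,0],[0.7094,-0.3367,0.2141,0,0,0.0125,0],[0.7094,-0.3367,0.2141,0,0,0.0125,0],[0.7094,-0.3367,0.2141,0,0,0.0125,0]]]'

```text
time_s: 1.65
position: [400.0, -356.9, 145.1]
tcp_rot: [-3.141, 0.001, 0.195]
contact_force: [0.2, 0.3, 0.1]
grip_width: 85.3
```

Request:
play_rows --deltas '[[[0.6956,-0.3643,0.2141,0,0,0.0126,0],[0.6956,-0.3643,0.2141,0,0,0.0126,0],[0.6956,-0.3643,0.2141,0,0,0.0126,0],[0.6956,-0.3643,0.2141,0,0,0.0126,0]]]'

```text
time_s: 2.15
position: [522.6, -259.9, 102.5]
tcp_rot: [3.141, 0.0, 0.154]
contact_force: [-0.6, -0.5, 0.7]
grip_width: 85.3
```

Request:
play_rows --deltas '[[[0.6807,-0.3915,0.2141,0,0,0.0125,0],[0.6807,-0.3915,0.2141,0,0,0.0125,0],[0.6807,-0.3915,0.2141,0,0,0.0125,0],[0.6807,-0.3915,0.2141,0,0,0.0125,0],[0.6807,-0.3915,0.2141,0,0,0.0125,0]]]'

```text
time_s: 2.78
position: [643.9, -164.2, 60.6]
tcp_rot: [3.14, 0.0, 0.111]
contact_force: [0.0, -0.2, -0.0]
grip_width: 85.6
```

Run:
```python
from h import *
st()
plan([((644.5,-161.8,5),Rd(0.113),0,2)])
```

```text
t 2.77 pos [ 643.9 -164.2   60.6] err [-0.6 -2.4  0.6] rpy [3.14  0.    0.111] F [ 0.  -0.2 -0. ] M [ 0.01  0.04 -0.02] w 85.6 q [-0.38  0.56  1.43 -0.    1.15  1.08]
CALL
  3 x [0.0,0.0,0.275,0.0,0.0,0.0,0]
```

Request:
play_rows --deltas '[[[0,0,0.275,0,0,0,0],[0,0,0.275,0,0,0,0],[0,0,0.275,0,0,0,0],[0,0,0.275,0,0,0,0]]]'

```text
time_s: 3.28
position: [646.3, -163.3, 8.0]
tcp_rot: [3.139, -0.004, 0.112]
contact_force: [-0.1, 0.3, 0.5]
grip_width: 85.5
```

Run:
```python
from h import *
st()
c=snap('side'); u,v=w2px(c,(644,-162,10)); print(u,v)
x0,y0=int(u)-40,int(v)-30
cv2.imwrite('pics/g1.png',crop(c,x0,y0,80,60,9))
```

```text
t 3.27 pos [ 646.3 -163.3    8. ] err [ 1.8 -1.5  3. ] rpy [ 3.139 -0.004  0.112] F [-0.1  0.3  0.5] M [-0.   -0.06  0.04] w 85.5 q [-0.38  0.63  1.45 -0.    1.06  1.08]
253.2900504575422 185.41845243305272
```

View pics/g1.png

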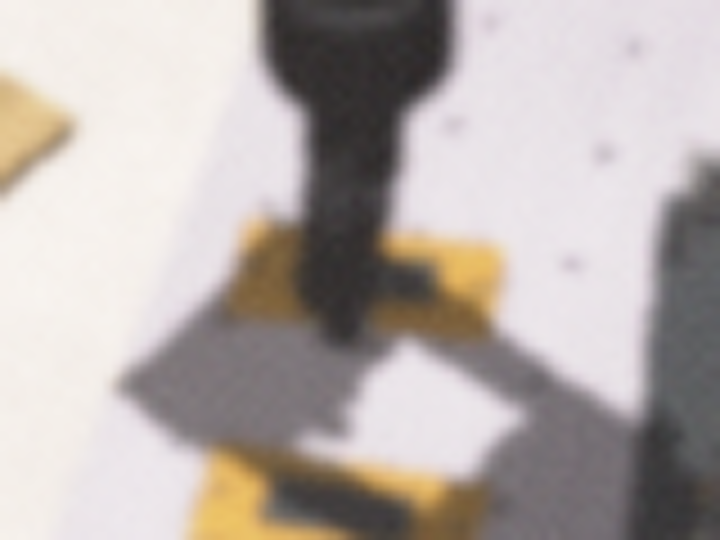

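The gripper stands over the plate with the front finger at (345,340) beyond its near edge. I'll close now.

Request:
play_rows --deltas '[[[0,0,0,0,0,0,0.3],[0,0,0,0,0,0,1],[0,0,0,0,0,0,1],[0,0,0,0,0,0,1],[0,0,0,0,0,0,1],[0,0,0,0,0,0,1]]]' --newtons 60

```text
time_s: 4.08
position: [645.2, -162.1, 6.7]
tcp_rot: [3.141, -0.001, 0.113]
contact_force: [-2.1, 0.0, 5.7]
grip_width: 45.1
```

Run:
```python
from h import *
st()
```

```text
t 4.08 pos [ 645.2 -162.1    6.7] err [ 0.7 -0.3  1.7] rpy [ 3.141e+00 -1.000e-03  1.130e-01] F [-2.1  0.   5.7] M [ 0.04  0.3  -0.03] w 45.1 q [-0.38  0.63  1.45 -0.    1.06  1.08]
```

Width is 45 mm, below 50, with 6 N of upward force: the tips rode over the plate's top. I'll reopen, go lower and close again.

Request:
play_rows --deltas '[[[0,0,0,0,0,0,0],[0,0,0,0,0,0,0],[0,0,0,0,0,0,0],[0,0,0,0,0,0,0],[0,0,0.02,0,0,0,0],[0,0,0.02,0,0,0,0],[0,0,0.02,0,0,0,0],[0,0,0.02,0,0,0,0]]]'

```text
time_s: 5.08
position: [644.6, -161.8, 1.1]
tcp_rot: [3.141, -0.0, 0.113]
contact_force: [-0.5, -0.4, 0.1]
grip_width: 85.7
```

Run:
```python
from h import *
plan([((644.5,-161.8,1),Rd(0.113),0,2)])
st()
c=snap('top'); print([a[:5] for a in rects(c,'board',10)])
```

```text
CALL
  3 x [0.0,0.0,0.02,0.0,0.0,0.0,0]
t 5.08 pos [ 644.6 -161.8    1.1] err [ 0.1 -0.   0.1] rpy [ 3.141 -0.     0.113] F [-0.5 -0.4  0.1] M [-0.02  0.01 -0.02] w 85.7 q [-0.38  0.64  1.45 -0.    1.05  1.08]
[(623.9, 315.8, 109, 50, -4.6), (638.7, 85.3, 108, 48, -8.6), (823.1, 2.4, 108, 49, 55.1), (832.7, -179.9, 108, 49, 64.7)]
```

Request:
play_rows --deltas '[[[0,0,0,0,0,0,1],[0,0,0,0,0,0,1],[0,0,0,0,0,0,1],[0,0,0,0,0,0,1],[0,0,0,0,0,0,1],[0,0,0,0,0,0,1],[0,0,0,0,0,0,1]]]' --newtons 60

```text
time_s: 6.0
position: [645.1, -162.1, 1.6]
tcp_rot: [3.141, -0.001, 0.113]
contact_force: [0.3, -1.2, 5.1]
grip_width: 47.2
```

Request:
play_rows --deltas '[[[0,0,-0.1,0,0,0,1],[0,0,-0.3,0,0,0,1],[0,0,-0.5,0,0,0,1],[0,0,-0.5,0,0,0,1],[0,0,-0.5,0,0,0,1],[0,0,-0.5,0,0,0,1]]]'

```text
time_s: 6.75
position: [642.4, -160.9, 98.1]
tcp_rot: [-3.139, 0.005, 0.113]
contact_force: [0.8, -0.1, -2.2]
grip_width: 47.8
```

Run:
```python
from h import *
plan([((644.5,-161.8,101),Rd(0.113),1,2)])
st()
N=nestT(NEST); q=N((1,0,0)); Rn=Rd(NEST[2])
plan([((560,-166,101),Rd(0.9),1,0),((q[0],q[1],70),Rn,1,2)])
c=snap('side'); u,v=w2px(c,(644,-162,106)); 
cv2.imwrite('pics/g2.png',crop(c,int(u)-40,int(v)-30,80,60,9))
```

```text
CALL
  4 x [0.0,0.0,-0.5,0.0,0.0,0.0,1]
t 6.75 pos [ 642.4 -160.9   98.1] err [-2.1  0.9 -2.9] rpy [-3.139  0.005  0.113] F [ 0.8 -0.1 -2.2] M [0.02 0.01 0.01] w 47.8 q [-0.38  0.52  1.42  0.    1.22  1.08]
CALL
  5 x [-0.4221,-0.0268,0.0,0.0,0.0,-0.2505,1]
  7 x [-0.7892,-0.0569,0.155,0.0,0.0,-0.5012,1]
```

View pics/g2.png

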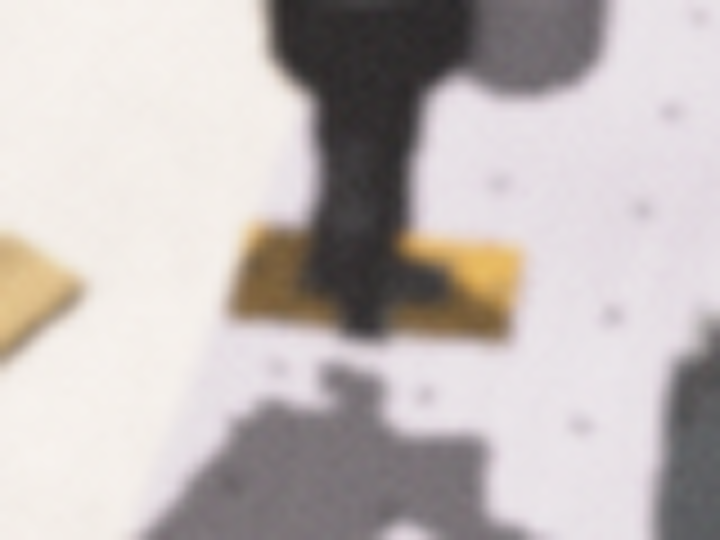

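The plate is held level, between the finger tips at about (360,330). Now I'll carry it over the nest, 3 mm towards +x.

Request:
play_rows --deltas '[[[-0.4221,-0.0268,0,0,0,-0.2505,1],[-0.4221,-0.0268,0,0,0,-0.2505,1],[-0.4221,-0.0268,0,0,0,-0.2505,1],[-0.4221,-0.0268,0,0,0,-0.2505,1],[-0.4221,-0.0268,0,0,0,-0.2505,1],[-0.7892,-0.0569,0.155,0,0,-0.5012,1],[-0.7892,-0.0569,0.155,0,0,-0.5012,1],[-0.7892,-0.0569,0.155,0,0,-0.5012,1],[-0.7892,-0.0569,0.155,0,0,-0.5012,1],[-0.7892,-0.0569,0.155,0,0,-0.5012,1],[-0.7892,-0.0569,0.155,0,0,-0.5012,1],[-0.7892,-0.0569,0.155,0,0,-0.5012,1]]]'

```text
time_s: 8.3
position: [486.3, -168.2, 69.7]
tcp_rot: [-3.141, -0.0, 1.686]
contact_force: [-0.0, -0.5, -2.5]
grip_width: 47.9
```

Run:
```python
from h import *
st(); N=nestT(NEST); Rn=Rd(NEST[2])
a=N((3,0,0)); b=N((3,0,0))
plan([((a[0],a[1],16),Rn,1,5)])
```

```text
t 8.3 pos [ 486.3 -168.2   69.7] err [-0.1  0.1 -0.3] rpy [-3.141 -0.     1.686] F [-0.  -0.5 -2.5] M [0.02 0.   0.02] w 47.9 q [-0.5   0.28  1.83  0.    1.04 -0.62]
CALL
  6 x [0.01,0.0,0.27,0.0,0.0,0.0,1]
```

Request:
play_rows --deltas '[[[0.01,0,0.1,0,0,0,1],[0.01,0,0.2,0,0,0,1],[0.01,0,0.27,0,0,0,1],[0.01,0,0.27,0,0,0,1],[0.01,0,0.27,0,0,0,1],[0.01,0,0.27,0,0,0,1]]]'

```text
time_s: 9.05
position: [487.0, -166.8, 16.9]
tcp_rot: [3.14, 0.001, 1.687]
contact_force: [0.1, 0.1, -3.2]
grip_width: 48.1
```

Request:
play_rows --deltas '[[[0,0,0.01,0,0,0,1],[0,0,0.014,0,0,0,1],[0,0,0.014,0,0,0,1],[0,0,0.014,0,0,0,1]]]'

```text
time_s: 9.55
position: [486.1, -166.3, 13.2]
tcp_rot: [3.142, 0.0, 1.688]
contact_force: [-1.0, 0.6, -2.7]
grip_width: 47.9
```

Run:
```python
from h import *
N=nestT(NEST); Rn=Rd(NEST[2]); a=N((3,0,0))
plan([((a[0],a[1],13.2),Rn,1,5)]); st()
```

```text
CALL
  6 x [0.0,0.0,0.014,0.0,0.0,0.0,1]
t 9.55 pos [ 486.1 -166.3   13.2] err [-0. -0.  0.] rpy [3.142 0.    1.688] F [-1.   0.6 -2.7] M [ 0.02 -0.01  0.02] w 47.9 q [-0.5   0.37  1.85 -0.    0.92 -0.62]
```

Request:
play_rows --deltas '[[[-0.01,0,0,0,0,0,1],[-0.015,0,0,0,0,0,1],[-0.015,0,0,0,0,0,1],[-0.015,0,0,0,0,0,1]]]'

```text
time_s: 10.05
position: [486.5, -169.3, 13.2]
tcp_rot: [-3.142, -0.0, 1.688]
contact_force: [-0.7, -0.5, -2.6]
grip_width: 47.8
```

Request:
play_rows --deltas '[[[-0.005,0,0,0,0,0,1],[-0.005,0,0,0,0,0,1],[-0.005,0,0,0,0,0,1]]]'

```text
time_s: 10.42
position: [486.6, -170.3, 13.2]
tcp_rot: [-3.142, -0.0, 1.688]
contact_force: [-0.5, -0.3, -2.8]
grip_width: 47.9
```

Request:
play_rows --deltas '[[[-0.005,0,0,0,0,0,1],[-0.005,0,0,0,0,0,1],[-0.005,0,0,0,0,0,1]]]'

```text
time_s: 10.8
position: [486.7, -171.3, 13.2]
tcp_rot: [-3.142, -0.0, 1.688]
contact_force: [-0.5, -0.1, -2.6]
grip_width: 47.7
```

Request:
play_rows --deltas '[[[-0.005,0,0,0,0,0,1],[-0.005,0,0,0,0,0,1],[-0.005,0,0,0,0,0,1]]]'

```text
time_s: 11.18
position: [486.6, -171.7, 13.1]
tcp_rot: [-3.141, -0.001, 1.688]
contact_force: [0.4, 2.6, -3.0]
grip_width: 47.8
```

Request:
play_rows --deltas '[[[0.0125,0,0,0,0,0,1],[0.0125,0.005,0,0,0,0,1],[0.0125,0.005,0,0,0,0,1],[0.0125,0.005,0,0,0,0,1]]]'

```text
time_s: 11.68
position: [487.7, -169.9, 13.3]
tcp_rot: [3.141, 0.0, 1.688]
contact_force: [-0.3, 0.3, -3.8]
grip_width: 47.5
```

Request:
play_rows --deltas '[[[0,0.005,0,0,0,0,1],[0,0.005,0,0,0,0,1],[0,0.005,0,0,0,0,1]]]'

```text
time_s: 12.05
position: [488.0, -169.7, 13.0]
tcp_rot: [-3.141, -0.0, 1.688]
contact_force: [-2.5, -1.8, -2.1]
grip_width: 47.7
```

Request:
play_rows --deltas '[[[0,0.005,0,0,0,0,1],[0,0.005,0,0,0,0,1],[0,0.005,0,0,0,0,1]]]'

```text
time_s: 12.42
position: [488.1, -169.6, 12.9]
tcp_rot: [-3.139, -0.0, 1.687]
contact_force: [-5.5, -1.6, -1.0]
grip_width: 47.6
```

Request:
play_rows --deltas '[[[0,0.005,0,0,0,0,1],[0,0.005,0,0,0,0,1],[0,0.005,0,0,0,0,1]]]'

```text
time_s: 12.8
position: [488.2, -169.6, 12.7]
tcp_rot: [-3.137, -0.001, 1.687]
contact_force: [-7.3, -2.9, -0.6]
grip_width: 47.5
```

Request:
play_rows --deltas '[[[0,-0.022,0,0,0,0,1],[0,-0.022,0,0,0,0,1],[0,-0.022,0,0,0,0,1],[0,-0.022,0.009,0,0,0,1],[0,-0.022,0.009,0,0,0,1],[0,-0.022,0.009,0,0,0,1]]]'

```text
time_s: 13.55
position: [486.7, -169.9, 11.6]
tcp_rot: [3.141, 0.0, 1.688]
contact_force: [0.7, 0.5, -1.2]
grip_width: 47.9
```

Run:
```python
from h import *
N=nestT(NEST); Rn=Rd(NEST[2]); a=N((-.5,0.4,0))
plan([((a[0],a[1],11.4),Rn,1,5)]); st()
```

```text
CALL
  6 x [-0.0175,-0.002,0.009,0.0,0.0,0.0,1]
t 13.55 pos [ 486.7 -169.9   11.6] err [ 0.6 -0.1  0.2] rpy [3.141 0.    1.688] F [ 0.7  0.5 -1.2] M [ 0.   -0.14 -0.05] w 47.9 q [-0.5   0.38  1.84  0.    0.92 -0.62]
```

Request:
play_rows --deltas '[[[0,0,0,0,0,0,0.2],[0,0,0,0,0,0,0.2],[0,0,0,0,0,0,0.2],[0,0,0,0,0,0,0.2],[0,0,-0.1,0,0,0,0.2],[0,0,-0.2,0,0,0,0],[0,0,-0.4,0,0,0,0],[0,0,-0.4,0,0,0,0],[0,0,-0.4,0,0,0,0]]]'

```text
time_s: 14.68
position: [485.8, -169.7, 91.1]
tcp_rot: [-3.141, -0.0, 1.688]
contact_force: [-0.1, 0.1, -0.8]
grip_width: 85.5
```

Run:
```python
from h import *
N=nestT(NEST); Rn=Rd(NEST[2]); a=N((-.5,0.4,0))
plan([((a[0],a[1],91.4),Rn,0,5)]); st()
c=snap('top'); print([a[:5] for a in rects(c,'board',10)],rects(c,'plate',10))
s=snap('side'); u,v=w2px(s,N((0,0,6))); cv2.imwrite('pics/n1.png',crop(s,int(u)-30,int(v)-25,60,50,11))
```

```text
CALL
  7 x [0.0,0.0,-0.4,0.0,0.0,0.0,0]
t 14.68 pos [ 485.8 -169.7   91.1] err [-0.3  0.2 -0.3] rpy [-3.141 -0.     1.688] F [-0.1  0.1 -0.8] M [ 0.    0.02 -0.  ] w 85.5 q [-0.5   0.24  1.81  0.    1.08 -0.62]
[(625.4, -44.0, 106, 51, 0.4), (623.8, 315.7, 109, 50, -4.7), (638.7, 85.3, 108, 48, -8.6), (823.3, 2.2, 108, 49, 55.0), (832.6, -179.5, 108, 49, 64.7)] [(322.9, -801.1, 116, 59, -2.2, [502.0, 280.0])]
```

View pics/n1.png

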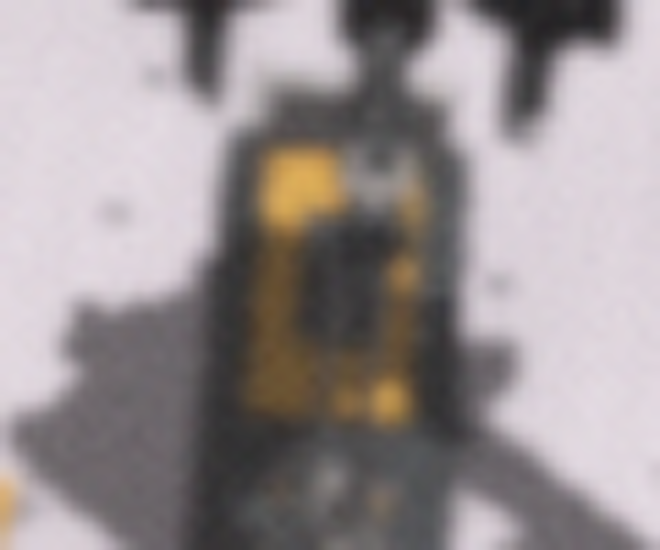

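The plate lies square in the nest against the fence area, at crop (330,290). Next plate: (625.4, -44).

Run:
```python
from h import *
plan([((600,-150,90),Rd(0.8),0,0),((625.4,-44,60),Rd(0.007),0,1),((625.4,-44,1.2),Rd(0.007),0,5),((625.4,-44,1.2),Rd(0.007),1,6),((625.4,-44,100),Rd(0.007),1,1)])
```

```text
CALL
  5 x [0.0322,0.5769,0.007,0.0,0.0,0.2826,0]
  6 x [0.5438,0.7648,0.157,0.0,0.0,0.535,0]
CALL
  6 x [0.0,0.0,0.294,0.0,0.0,0.0,0]
  6 x [0.0,0.0,0.294,0.0,0.0,0.0,1]
CALL
  3 x [0.0,0.0,-0.494,0.0,0.0,0.0,1]
```

Request:
play_rows --deltas '[[[0.0322,0.5769,0.007,0,0,0.2826,0],[0.0322,0.5769,0.007,0,0,0.2826,0],[0.0322,0.5769,0.007,0,0,0.2826,0],[0.0322,0.5769,0.007,0,0,0.2826,0],[0.0322,0.5769,0.007,0,0,0.2826,0],[0.5438,0.7648,0.157,0,0,0.535,0],[0.5438,0.7648,0.157,0,0,0.535,0],[0.5438,0.7648,0.157,0,0,0.535,0],[0.5438,0.7648,0.157,0,0,0.535,0],[0.5438,0.7648,0.157,0,0,0.535,0],[0.5438,0.7648,0.157,0,0,0.535,0],[0.5438,0.7648,0.157,0,0,0.535,0]]]'

```text
time_s: 16.27
position: [624.8, -43.9, 59.0]
tcp_rot: [-3.141, 0.002, 0.008]
contact_force: [0.0, -0.7, 0.5]
grip_width: 85.2
```

Request:
play_rows --deltas '[[[0,0,0.15,0,0,0,0],[0,0,0.294,0,0,0,0],[0,0,0.294,0,0,0,0],[0,0,0.294,0,0,0,0],[0,0,0.294,0,0,0,0],[0,0,0.294,0,0,0,0],[0,0,0.294,0,0,0,1],[0,0,0.294,0,0,0,1],[0,0,0.294,0,0,0,1],[0,0,0.294,0,0,0,1],[0,0,0.294,0,0,0,1],[0,0,0.294,0,0,0,1]]]'

```text
time_s: 17.77
position: [626.2, -44.2, 2.1]
tcp_rot: [3.141, -0.002, 0.007]
contact_force: [-0.4, 0.6, 6.5]
grip_width: 47.9
```

Request:
play_rows --deltas '[[[0,0,0,0,0,0,1],[0,0,-0.1,0,0,0,1],[0,0,-0.3,0,0,0,1],[0,0,-0.494,0,0,0,1],[0,0,-0.494,0,0,0,1],[0,0,-0.494,0,0,0,1]]]'

```text
time_s: 18.52
position: [624.1, -43.7, 98.8]
tcp_rot: [-3.141, 0.002, 0.007]
contact_force: [-0.8, 0.2, -3.5]
grip_width: 47.9
```

Run:
```python
from h import *
st(); N=nestT(NEST); Rn=Rd(NEST[2]); a=N((2,0.4,0))
plan([((600,-150,100),Rd(0.85),1,0),((a[0],a[1],75),Rn,1,4),((a[0],a[1],20.5),Rn,1,5)])
```

```text
t 18.52 pos [624.1 -43.7  98.8] err [-1.3  0.3 -1.2] rpy [-3.141e+00  2.000e-03  7.000e-03] F [-0.8  0.2 -3.5] M [-0.01  0.01 -0.03] w 47.9 q [-0.21  0.44  1.52  0.    1.18  1.36]
CALL
  5 x [-0.1306,0.5292,0.0,0.0,0.0,-0.2684,1]
CALL
  9 x [-0.4418,-0.3715,0.125,0.0,0.0,-0.2666,1]
CALL
  6 x [0.0,0.0,0.2725,0.0,0.0,0.0,1]
```

Request:
play_rows --deltas '[[[-0.1306,0.5292,0,0,0,-0.2684,1],[-0.1306,0.5292,0,0,0,-0.2684,1],[-0.1306,0.5292,0,0,0,-0.2684,1],[-0.1306,0.5292,0,0,0,-0.2684,1],[-0.1306,0.5292,0,0,0,-0.2684,1]]]'

```text
time_s: 19.15
position: [597.6, -149.5, 96.7]
tcp_rot: [-3.136, 0.002, 0.853]
contact_force: [0.2, 1.3, -2.9]
grip_width: 47.5
```

Request:
play_rows --deltas '[[[-0.4418,-0.3715,0.125,0,0,-0.2666,1],[-0.4418,-0.3715,0.125,0,0,-0.2666,1],[-0.4418,-0.3715,0.125,0,0,-0.2666,1],[-0.4418,-0.3715,0.125,0,0,-0.2666,1],[-0.4418,-0.3715,0.125,0,0,-0.2666,1],[-0.4418,-0.3715,0.125,0,0,-0.2666,1],[-0.4418,-0.3715,0.125,0,0,-0.2666,1],[-0.4418,-0.3715,0.125,0,0,-0.2666,1],[-0.4418,-0.3715,0.125,0,0,-0.2666,1]]]'

```text
time_s: 20.27
position: [485.8, -167.3, 74.9]
tcp_rot: [-3.141, -0.0, 1.687]
contact_force: [0.1, 0.3, -2.3]
grip_width: 47.4
```

Request:
play_rows --deltas '[[[0,0,0.15,0,0,0,1],[0,0,0.2725,0,0,0,1],[0,0,0.2725,0,0,0,1],[0,0,0.2725,0,0,0,1],[0,0,0.2725,0,0,0,1],[0,0,0.2725,0,0,0,1]]]'

```text
time_s: 21.02
position: [486.7, -167.9, 21.3]
tcp_rot: [3.14, 0.001, 1.688]
contact_force: [2.0, -1.8, 2.4]
grip_width: 47.8
```

Request:
play_rows --deltas '[[[-0.012,0,0,0,0,0,1],[-0.012,0,0.005,0,0,0,1],[-0.012,0,0.0125,0,0,0,1],[-0.012,0,0.0125,0,0,0,1],[-0.012,0,0.0125,0,0,0,1]]]'

```text
time_s: 21.65
position: [485.8, -169.5, 18.4]
tcp_rot: [-3.14, -0.001, 1.688]
contact_force: [-1.1, 1.3, 7.5]
grip_width: 47.8
```

Run:
```python
from h import *
N=nestT(NEST); Rn=Rd(NEST[2]); a=N((-.4,0.4,0))
plan([((a[0],a[1],18),Rn,1,5)]); st()
```

```text
CALL
  6 x [-0.012,0.0,0.0125,0.0,0.0,0.0,1]
t 21.65 pos [ 485.8 -169.5   18.4] err [-0.4  0.3  0.4] rpy [-3.140e+00 -1.000e-03  1.688e+00] F [-1.1  1.3  7.5] M [ 0.7   0.38 -0.  ] w 47.8 q [-0.5   0.37  1.84  0.    0.93 -0.62]
```

Request:
play_rows --deltas '[[[0,0,0,0,0,0,0.2],[0,0,0,0,0,0,0.2],[0,0,0,0,0,0,0.2],[0,0,0,0,0,0,0.2],[0,0,-0.1,0,0,0,0.2],[0,0,-0.2,0,0,0,0],[0,0,-0.4,0,0,0,0],[0,0,-0.4,0,0,0,0],[0,0,-0.4,0,0,0,0]]]'

```text
time_s: 22.78
position: [485.8, -169.5, 97.6]
tcp_rot: [-3.141, -0.0, 1.688]
contact_force: [-0.8, 0.3, 0.4]
grip_width: 85.5
```

Run:
```python
from h import *
N=nestT(NEST); Rn=Rd(NEST[2]); a=N((-.4,0.4,0))
plan([((a[0],a[1],98),Rn,0,5)]); st()
c=snap('top'); print([a[:5] for a in rects(c,'board',10)])
s=snap('side'); u,v=w2px(s,N((0,0,12))); 
im=crop(s,int(u)-30,int(v)-25,60,50,11); im2=im.copy()
draw(im2,s,[N(q) for q in [(-55,-25,12),(-55,25,12),(55,25,12),(55,-25,12)]],int(u)-30,int(v)-25,11,(0,255,0))
cv2.imwrite('pics/n2.png',cv2.resize(np.hstack([im[:,100:500],im2[:,100:500]]),None,fx=.99,fy=.99))
```

```text
CALL
  7 x [0.0,0.0,-0.4,0.0,0.0,0.0,0]
t 22.77 pos [ 485.8 -169.5   97.6] err [-0.4  0.2 -0.4] rpy [-3.141 -0.     1.688] F [-0.8  0.3  0.4] M [-0.01  0.03  0.01] w 85.5 q [-0.5   0.23  1.81 -0.    1.1  -0.62]
[(623.8, 315.7, 109, 50, -4.7), (638.9, 85.3, 108, 48, -8.6), (823.1, 1.9, 109, 49, 55.0), (832.5, -179.8, 108, 49, 64.7)]
```

View pics/n2.png

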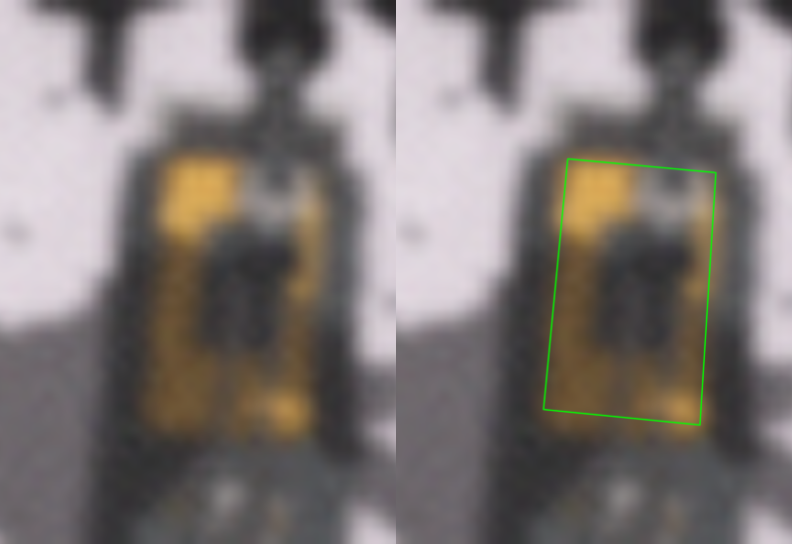

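Two plates are piled square, with the outline within about 1 px. Third plate: (623.8, 315.7), -4.7°.

Run:
```python
from h import *
Rp=Rd(-0.082)
plan([((605,-150,110),Rd(0.8),0,0),((640,40,110),Rp,0,0),((630,200,110),Rp,0,0),((623.8,315.7,60),Rp,0,1),((623.8,315.7,1.2),Rp,0,5),((623.8,315.7,1.2),Rp,1,6)])
```

```text
CALL
  5 x [0.0288,0.6017,-0.06,0.0,0.0,0.2826,0]
  5 x [0.9519,0.8863,-0.06,0.0,0.0,0.5633,0]
CALL
  3 x [-0.1154,-0.7932,0.0,0.0,0.0,0.0,0]
CALL
  4 x [-0.0783,-0.574,0.25,0.0,0.0,0.0,0]
  6 x [-0.0783,-0.574,0.544,0.0,0.0,0.0,0]
CALL
  6 x [0.0,0.0,0.0,0.0,0.0,0.0,1]
```

Request:
play_rows --deltas '[[[0.0288,0.6017,-0.06,0,0,0.2826,0],[0.0288,0.6017,-0.06,0,0,0.2826,0],[0.0288,0.6017,-0.06,0,0,0.2826,0],[0.0288,0.6017,-0.06,0,0,0.2826,0],[0.0288,0.6017,-0.06,0,0,0.2826,0],[0.9519,0.8863,-0.06,0,0,0.5633,0],[0.9519,0.8863,-0.06,0,0,0.5633,0],[0.9519,0.8863,-0.06,0,0,0.5633,0],[0.9519,0.8863,-0.06,0,0,0.5633,0],[0.9519,0.8863,-0.06,0,0,0.5633,0],[0.9519,0.8863,-0.06,0,0,0.5633,0]]]'

```text
time_s: 24.25
position: [638.9, 40.5, 108.2]
tcp_rot: [3.141, 0.003, -0.079]
contact_force: [0.3, -0.4, 0.3]
grip_width: 85.4
```

Request:
play_rows --deltas '[[[-0.1154,-0.7932,0,0,0,0,0],[-0.1154,-0.7932,0,0,0,0,0],[-0.1154,-0.7932,0,0,0,0,0],[-0.1154,-0.7932,0,0,0,0,0]]]'

```text
time_s: 24.75
position: [628.9, 202.3, 109.0]
tcp_rot: [3.142, 0.002, -0.076]
contact_force: [-0.3, -0.9, -0.5]
grip_width: 85.7
```

Request:
play_rows --deltas '[[[-0.0783,-0.574,0.25,0,0,0,0],[-0.0783,-0.574,0.25,0,0,0,0],[-0.0783,-0.574,0.25,0,0,0,0],[-0.0783,-0.574,0.25,0,0,0,0],[-0.0783,-0.574,0.4,0,0,0,0],[-0.0783,-0.574,0.544,0,0,0,0],[-0.0783,-0.574,0.544,0,0,0,0],[-0.0783,-0.574,0.544,0,0,0,0],[-0.0783,-0.574,0.544,0,0,0,0],[-0.0783,-0.574,0.544,0,0,0,0]]]'

```text
time_s: 26.0
position: [624.9, 315.9, 2.9]
tcp_rot: [-3.14, -0.003, -0.082]
contact_force: [0.3, 0.1, 0.1]
grip_width: 85.2
```

Request:
play_rows --deltas '[[[0,0,0,0,0,0,1],[0,0,0,0,0,0,1],[0,0,0,0,0,0,1],[0,0,0,0,0,0,1],[0,0,0,0,0,0,1],[0,0,0,0,0,0,1],[0,0,0,0,0,0,1]]]'

```text
time_s: 26.88
position: [624.3, 316.1, 1.9]
tcp_rot: [-3.141, -0.001, -0.082]
contact_force: [-0.5, 1.9, 5.6]
grip_width: 47.5
```

Run:
```python
from h import *
st(); N=nestT(NEST); Rn=Rd(NEST[2]); a=N((-.4,0.4,0))
plan([((624,315.7,110),Rd(-0.082),1,0),((640,130,120),Rd(0.1),1,0),((625,-60,120),Rd(0.5),1,0),((a[0]+70,a[1],110),Rd(1.1),1,0),((a[0],a[1],80),Rn,1,4)])
```

```text
t 26.88 pos [624.3 316.1   1.9] err [0.5 0.4 0.7] rpy [-3.141e+00 -1.000e-03 -8.200e-02] F [-0.5  1.9  5.6] M [0.17 0.1  0.04] w 47.5 q [0.35 0.7  1.35 0.   1.09 2.  ]
CALL
  2 x [0.001,-0.0001,-0.544,0.0,0.0,0.0,1]
  4 x [0.1568,0.9187,-0.594,0.0,0.0,-0.0579,1]
CALL
  4 x [-0.1693,0.9378,0.0,0.0,0.0,-0.1274,1]
CALL
  4 x [-0.5653,0.3164,0.05,0.0,0.0,-0.1909,1]
  8 x [-0.8724,0.1486,0.2,0.0,0.0,-0.378,1]
```

Request:
play_rows --deltas '[[[0.001,0,-0.1,0,0,0,1],[0.001,0,-0.3,0,0,0,1],[0.001,0,-0.544,0,0,0,1],[0.1568,0.9187,-0.594,0,0,-0.0579,1],[0.1568,0.9187,-0.594,0,0,-0.0579,1],[0.1568,0.9187,-0.594,0,0,-0.0579,1],[0.1568,0.9187,-0.594,0,0,-0.0579,1],[0.1568,0.9187,-0.594,0,0,-0.0579,1]]]'

```text
time_s: 27.88
position: [639.3, 129.6, 119.6]
tcp_rot: [-3.141, 0.002, 0.099]
contact_force: [0.2, 0.9, -2.3]
grip_width: 47.8
```

Request:
play_rows --deltas '[[[-0.1693,0.9378,0,0,0,-0.1274,1],[-0.1693,0.9378,0,0,0,-0.1274,1],[-0.1693,0.9378,0,0,0,-0.1274,1],[-0.1693,0.9378,0,0,0,-0.1274,1],[-0.1693,0.9378,0,0,0,-0.1274,1]]]'

```text
time_s: 28.5
position: [624.9, -58.9, 119.7]
tcp_rot: [-3.14, 0.0, 0.5]
contact_force: [1.2, 0.7, -3.1]
grip_width: 47.9
```

Request:
play_rows --deltas '[[[-0.5653,0.3164,0.05,0,0,-0.1909,1],[-0.5653,0.3164,0.05,0,0,-0.1909,1],[-0.5653,0.3164,0.05,0,0,-0.1909,1],[-0.5653,0.3164,0.05,0,0,-0.1909,1],[-0.8724,0.1486,0.2,0,0,-0.378,1],[-0.8724,0.1486,0.2,0,0,-0.378,1],[-0.8724,0.1486,0.2,0,0,-0.378,1],[-0.8724,0.1486,0.2,0,0,-0.378,1],[-0.8724,0.1486,0.2,0,0,-0.378,1],[-0.8724,0.1486,0.2,0,0,-0.378,1],[-0.8724,0.1486,0.2,0,0,-0.378,1],[-0.8724,0.1486,0.2,0,0,-0.378,1]]]'

```text
time_s: 30.0
position: [486.2, -169.8, 80.0]
tcp_rot: [-3.142, -0.0, 1.687]
contact_force: [-0.8, -0.4, -2.7]
grip_width: 47.9
```

Run:
```python
from h import *
st(); N=nestT(NEST); Rn=Rd(NEST[2]); a=N((-.4,0.4,0))
plan([((a[0],a[1],28),Rn,1,5)])
```

```text
t 30.0 pos [ 486.2 -169.8   80. ] err [ 0. -0.  0.] rpy [-3.142 -0.     1.687] F [-0.8 -0.4 -2.7] M [0.01 0.03 0.01] w 47.9 q [-0.5   0.26  1.82  0.    1.06 -0.62]
CALL
  6 x [0.0,0.0,0.26,0.0,0.0,0.0,1]
```

Request:
play_rows --deltas '[[[0,0,0.1,0,0,0,1],[0,0,0.2,0,0,0,1],[0,0,0.26,0,0,0,1],[0,0,0.26,0,0,0,1],[0,0,0.26,0,0,0,1],[0,0,0.26,0,0,0,1]]]'

```text
time_s: 30.75
position: [486.9, -170.2, 28.9]
tcp_rot: [3.14, 0.001, 1.688]
contact_force: [0.3, 0.1, -2.7]
grip_width: 47.5
```

Request:
play_rows --deltas '[[[0,0,0.006,0,0,0,1],[0,0,0.012,0,0,0,1],[0,0,0.0165,0,0,0,1],[0,0,0.0165,0,0,0,1],[0,0,0.0165,0,0,0,1]]]'

```text
time_s: 31.38
position: [486.1, -169.7, 24.7]
tcp_rot: [-3.142, -0.0, 1.688]
contact_force: [0.6, 0.1, -3.3]
grip_width: 47.7
```

Request:
play_rows --deltas '[[[0,0,0,0,0,0,0.2],[0,0,0,0,0,0,0.2],[0,0,0,0,0,0,0.2],[0,0,0,0,0,0,0.2],[0,0,-0.1,0,0,0,0.2],[0,0,-0.2,0,0,0,0],[0,0,-0.4,0,0,0,0],[0,0,-0.4,0,0,0,0],[0,0,-0.4,0,0,0,0]]]'

```text
time_s: 32.5
position: [485.8, -169.6, 104.4]
tcp_rot: [-3.141, -0.0, 1.688]
contact_force: [-0.8, -0.5, -0.2]
grip_width: 85.6
```

Run:
```python
from h import *
N=nestT(NEST); Rn=Rd(NEST[2]); a=N((-.4,0.4,0))
plan([((a[0],a[1],28-3.3+80),Rn,0,5)]); st()
c=snap('top'); print([a[:5] for a in rects(c,'board',16)])
plan([((600,-150,110),Rd(0.8),0,0),((615,-30,110),Rd(0.3),0,0)])
```

```text
CALL
  7 x [0.0,0.0,-0.3835,0.0,0.0,0.0,0]
t 32.5 pos [ 485.8 -169.6  104.4] err [-0.4  0.2 -0.3] rpy [-3.141 -0.     1.688] F [-0.8 -0.5 -0.2] M [0.01 0.   0.02] w 85.6 q [-0.5   0.22  1.81  0.    1.11 -0.62]
[(638.1, 84.8, 108, 48, -8.6), (821.7, 2.0, 108, 49, 55.0), (831.1, -178.8, 108, 49, 64.7)]
CALL
  5 x [0.0317,0.5769,-0.0265,0.0,0.0,0.2826,0]
  3 x [0.6189,0.7213,-0.0265,0.0,0.0,0.4417,0]
```

Request:
play_rows --deltas '[[[0.0317,0.5769,-0.0265,0,0,0.2826,0],[0.0317,0.5769,-0.0265,0,0,0.2826,0],[0.0317,0.5769,-0.0265,0,0,0.2826,0],[0.0317,0.5769,-0.0265,0,0,0.2826,0],[0.0317,0.5769,-0.0265,0,0,0.2826,0],[0.6189,0.7213,-0.0265,0,0,0.4417,0],[0.6189,0.7213,-0.0265,0,0,0.4417,0],[0.6189,0.7213,-0.0265,0,0,0.4417,0],[0.6189,0.7213,-0.0265,0,0,0.4417,0]]]'

```text
time_s: 33.67
position: [613.8, -28.9, 108.1]
tcp_rot: [-3.14, 0.003, 0.303]
contact_force: [-0.0, -0.0, -0.2]
grip_width: 85.4
```

Run:
```python
from h import *
st(); N=nestT(NEST)
c=snap('top'); print(rects(c,'board',32))
x0,y0=int(w2px(c,N((0,0,18)))[0])-33,int(w2px(c,N((0,0,18)))[1])-25
im=crop(c,x0,y0,66,50,6); i2=im.copy()
draw(i2,c,[N(q) for q in [(-55,-25,18),(-55,25,18),(55,25,18),(55,-25,18)]],x0,y0,6,(0,255,0))
s=snap('side'); u,v=w2px(s,N((0,0,18))).astype(int)
js=crop(s,u-33,v-25,66,50,6); j2=js.copy()
draw(j2,s,[N(q) for q in [(-55,-25,18),(-55,25,18),(55,25,18),(55,-25,18)]],u-33,v-25,6,(0,255,0))
cv2.imwrite('pics/n3.png',np.vstack([np.hstack([im,i2]),np.hstack([js,j2])]))
```

```text
t 33.67 pos [613.8 -28.9 108.1] err [-1.2  1.1 -1.9] rpy [-3.14e+00  3.00e-03  3.03e-01] F [-0.  -0.  -0.2] M [-0.03  0.03  0.01] w 85.4 q [-0.19  0.41  1.55 -0.    1.19  1.08]
[(487.3, -169.5, 111, 53, -83.3, [300.0, 226.0]), (637.8, 95.6, 106, 26, -10.5, [216.0, 178.0]), (817.7, 1.9, 106, 49, 55.5, [246.0, 121.0]), (827.0, -176.8, 106, 48, 64.5, [302.0, 119.0])]
```

View pics/n3.png

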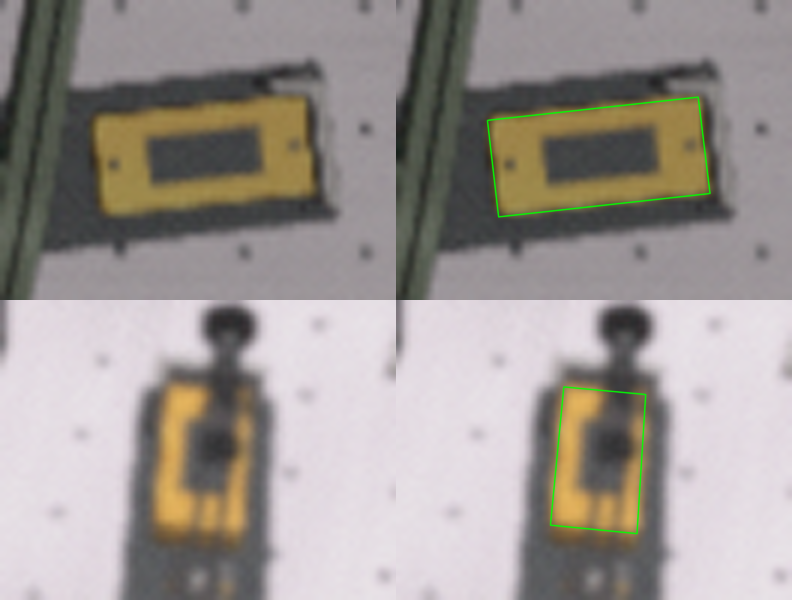

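The pile is square: (487.3,-169.5) at 96.7°, matching the nest. Next the board.

Run:
```python
from h import *
Rp=Rd(-0.150); N=nestT(NEST); Rn=Rd(NEST[2]); a=N((-.4,0.4,0))
plan([((638.1,84.8,70),Rp,0,1),((638.1,84.8,4),Rp,0,5),((638.1,84.8,4),Rp,1,6),((638.1,84.8,110),Rp,1,2)])
plan([((625,-60,120),Rd(0.5),1,0),((a[0]+70,a[1],110),Rd(1.1),1,0),((a[0],a[1],80),Rn,1,4),((a[0],a[1],36),Rn,1,5)])
```

```text
CALL
  4 x [0.28,-0.5142,0.2,0.0,0.0,0.1432,0]
  7 x [0.28,-0.5142,0.53,0.0,0.0,0.1432,0]
CALL
  6 x [0.0,0.0,0.0,0.0,0.0,0.0,1]
  4 x [0.0,0.0,-0.53,0.0,0.0,0.0,1]
CALL
  4 x [0.0433,0.7257,-0.05,0.0,0.0,-0.2069,1]
CALL
  4 x [-0.5652,0.3164,0.05,0.0,0.0,-0.1909,1]
  8 x [-0.8723,0.1486,0.2,0.0,0.0,-0.378,1]
CALL
  6 x [0.0,0.0,0.22,0.0,0.0,0.0,1]
```

Request:
play_rows --deltas '[[[0.28,-0.5142,0.2,0,0,0.1432,0],[0.28,-0.5142,0.2,0,0,0.1432,0],[0.28,-0.5142,0.2,0,0,0.1432,0],[0.28,-0.5142,0.2,0,0,0.1432,0],[0.28,-0.5142,0.35,0,0,0.1432,0],[0.28,-0.5142,0.53,0,0,0.1432,0],[0.28,-0.5142,0.53,0,0,0.1432,0],[0.28,-0.5142,0.53,0,0,0.1432,0],[0.28,-0.5142,0.53,0,0,0.1432,0],[0.28,-0.5142,0.53,0,0,0.1432,0]]]'

```text
time_s: 35.02
position: [639.4, 84.7, 5.7]
tcp_rot: [-3.141, -0.003, -0.15]
contact_force: [-0.6, 0.6, 0.4]
grip_width: 85.2
```

Request:
play_rows --deltas '[[[0,0,0,0,0,0,1],[0,0,0,0,0,0,1],[0,0,0,0,0,0,1],[0,0,0,0,0,0,1],[0,0,0,0,0,0,1],[0,0,0,0,0,0,1],[0,0,-0.1,0,0,0,1],[0,0,-0.3,0,0,0,1],[0,0,-0.53,0,0,0,1],[0,0,-0.53,0,0,0,1],[0,0,-0.53,0,0,0,1]]]' --newtons 40

```text
time_s: 36.4
position: [637.5, 84.8, 110.0]
tcp_rot: [3.141, 0.001, -0.15]
contact_force: [0.4, 0.1, -0.8]
grip_width: 48.7
```

Run:
```python
from h import *
o=readout.get_obs(); print(o['position'],o['grip_width'],o['contact_force'])
```

```text
[637.47424792  84.76879936 109.97451809] 48.660526543370274 [ 0.36399244  0.05137431 -0.79136505]
```

Held at 48.7 mm (brass read 47.8 at higher grip). Carry it to the nest.

Request:
play_rows --deltas '[[[0.0433,0.7257,-0.05,0,0,-0.2069,1],[0.0433,0.7257,-0.05,0,0,-0.2069,1],[0.0433,0.7257,-0.05,0,0,-0.2069,1],[0.0433,0.7257,-0.05,0,0,-0.2069,1],[0.0433,0.7257,-0.05,0,0,-0.2069,1]]]'

```text
time_s: 37.02
position: [623.2, -60.2, 117.7]
tcp_rot: [-3.138, 0.003, 0.498]
contact_force: [-1.0, 0.3, -1.0]
grip_width: 48.6
```

Request:
play_rows --deltas '[[[-0.5652,0.3164,0.05,0,0,-0.1909,1],[-0.5652,0.3164,0.05,0,0,-0.1909,1],[-0.5652,0.3164,0.05,0,0,-0.1909,1],[-0.5652,0.3164,0.05,0,0,-0.1909,1],[-0.8723,0.1486,0.2,0,0,-0.378,1],[-0.8723,0.1486,0.2,0,0,-0.378,1],[-0.8723,0.1486,0.2,0,0,-0.378,1],[-0.8723,0.1486,0.2,0,0,-0.378,1],[-0.8723,0.1486,0.2,0,0,-0.378,1],[-0.8723,0.1486,0.2,0,0,-0.378,1],[-0.8723,0.1486,0.2,0,0,-0.378,1],[-0.8723,0.1486,0.2,0,0,-0.378,1]]]'

```text
time_s: 38.52
position: [486.2, -169.7, 80.0]
tcp_rot: [3.142, 0.0, 1.687]
contact_force: [0.3, -0.3, -0.4]
grip_width: 48.7
```

Request:
play_rows --deltas '[[[0,0,0.1,0,0,0,1],[0,0,0.22,0,0,0,1],[0,0,0.22,0,0,0,1],[0,0,0.22,0,0,0,1],[0,0,0.22,0,0,0,1],[0,0,0.22,0,0,0,1]]]'

```text
time_s: 39.28
position: [486.9, -170.1, 36.9]
tcp_rot: [3.14, 0.001, 1.688]
contact_force: [1.0, 0.3, -0.2]
grip_width: 48.6
```

Request:
play_rows --deltas '[[[0,0,0.01,0,0,0,1],[0,0,0.018,0,0,0,1],[0,0,0.018,0,0,0,1],[0,0,0.018,0,0,0,1]]]'

```text
time_s: 39.78
position: [486.2, -169.8, 32.5]
tcp_rot: [3.142, 0.0, 1.688]
contact_force: [-0.2, 0.1, 0.9]
grip_width: 48.6
```

Run:
```python
from h import *
N=nestT(NEST); Rn=Rd(NEST[2]); a=N((-.4,0.4,0))
plan([((a[0],a[1],32.4),Rn,1,5)]); st()
```

```text
CALL
  6 x [0.0,0.0,0.018,0.0,0.0,0.0,1]
t 39.77 pos [ 486.2 -169.8   32.5] err [ 0.1 -0.   0.1] rpy [3.142 0.    1.688] F [-0.2  0.1  0.9] M [0.02 0.02 0.02] w 48.6 q [-0.5   0.34  1.84  0.    0.96 -0.62]
```

Request:
play_rows --deltas '[[[0,0,0,0,0,0,0.2],[0,0,0,0,0,0,0.2],[0,0,0,0,0,0,0.2],[0,0,0,0,0,0,0.2],[0,0,-0.1,0,0,0,0.2],[0,0,-0.2,0,0,0,0],[0,0,-0.4,0,0,0,0],[0,0,-0.4,0,0,0,0],[0,0,-0.4,0,0,0,0]]]'

```text
time_s: 40.9
position: [485.8, -169.6, 112.1]
tcp_rot: [-3.141, -0.0, 1.688]
contact_force: [-0.3, 0.7, -0.6]
grip_width: 85.5
```

Run:
```python
from h import *
N=nestT(NEST); Rn=Rd(NEST[2]); a=N((-.4,0.4,0))
plan([((a[0],a[1],112.4),Rn,0,5)]); st()
plan([((600,-150,112),Rd(1.7),0,0),((630,-40,160),Rd(2.2),0,0)])
```

```text
CALL
  7 x [0.0,0.0,-0.4,0.0,0.0,0.0,0]
t 40.9 pos [ 485.8 -169.6  112.1] err [-0.3  0.2 -0.3] rpy [-3.141 -0.     1.688] F [-0.3  0.7 -0.6] M [-0.03  0.03 -0.02] w 85.5 q [-0.5   0.21  1.8   0.    1.13 -0.62]
CALL
  2 x [0.0317,0.5769,0.002,0.0,0.0,-0.0039,0]
  3 x [0.5605,0.79,-0.238,0.0,0.0,-0.1631,0]
```

Request:
play_rows --deltas '[[[0.0317,0.5769,0.002,0,0,-0.0039,0],[0.0317,0.5769,0.002,0,0,-0.0039,0],[0.5605,0.79,-0.238,0,0,-0.1631,0],[0.5605,0.79,-0.238,0,0,-0.1631,0],[0.5605,0.79,-0.238,0,0,-0.1631,0],[0.5605,0.79,-0.238,0,0,-0.1631,0],[0.5605,0.79,-0.238,0,0,-0.1631,0]]]'

```text
time_s: 41.78
position: [628.8, -40.3, 158.2]
tcp_rot: [-3.139, -0.002, 2.197]
contact_force: [0.1, -0.3, -0.2]
grip_width: 85.5
```

```bash
cat >> h.py <<'E'
def barfit(c,z=37):
    """bar top and mat outline in the top view"""
    g=cv2.cvtColor(c['color'],cv2.COLOR_RGB2GRAY)
    m=(g<50).astype(np.uint8); m[:, :95]=0; m[:,145:]=0; m[:170]=0; m[315:]=0
    k=max(cv2.findContours(m,cv2.RETR_EXTERNAL,cv2.CHAIN_APPROX_NONE)[0],key=cv2.contourArea)
    f=lambda k,z: cv2.minAreaRect(np.array([px2w(c,u,v,z)[:2] for u,v in k[:,0]],np.float32))
    print('mat',f(k,7))
    h=np.zeros_like(m); cv2.drawContours(h,[k],-1,1,-1); h=cv2.erode(h,np.ones((3,3)))
    b=((g>90)&(h>0)).astype(np.uint8)
    k=max(cv2.findContours(b,cv2.RETR_EXTERNAL,cv2.CHAIN_APPROX_NONE)[0],key=cv2.contourArea)
    print('bar light',f(k,z), cv2.boundingRect(k)); return
E
python3 - <<'E'
from h import *
st(); c=snap('top'); N=nestT(NEST)
print(rects(c,'board',44)); barfit(c)
a=crop(c,95,170,50,140,4)
a=cv2.convertScaleAbs(a,alpha=1.5); a=cv2.rotate(a,cv2.ROTATE_90_COUNTERCLOCKWISE)
x0,y0=w2px(c,N((0,0,30))).astype(int)-[35,25]
b=crop(c,x0,y0,70,50,8); draw(b,c,[N(q) for q in [(-55,-25,30),(-55,25,30),(55,25,30),(55,-25,30)]],x0,y0,8,(0,255,0))
o=np.zeros((600,560,3),np.uint8); o[:200,:560]=a; o[200:600,:560]=b
cv2.imwrite('pics/bar1.png',o)
E
```

```text
t 41.77 pos [628.8 -40.3 158.2] err [-1.2 -0.4 -1.8] rpy [-3.139e+00 -2.000e-03  2.197e+00] F [ 0.1 -0.3 -0.2] M [-0.03  0.03  0.03] w 85.5 q [-0.2   0.39  1.47 -0.    1.29 -0.83]
[(487.5, -169.5, 110, 51, -83.9, [301.0, 226.0]), (814.6, 1.9, 105, 48, 55.0, [246.0, 121.0]), (823.8, -175.0, 106, 48, 64.7, [302.0, 119.0])]
mat ((428.60107421875, 414.1756286621094), (95.45917510986328, 394.54962158203125), 88.4881362915039)
bar light ((462.36285400390625, 402.6878356933594), (243.2894287109375, 28.040935516357422), 1.802133321762085) (111, 194, 10, 80)
```

View pics/bar1.png

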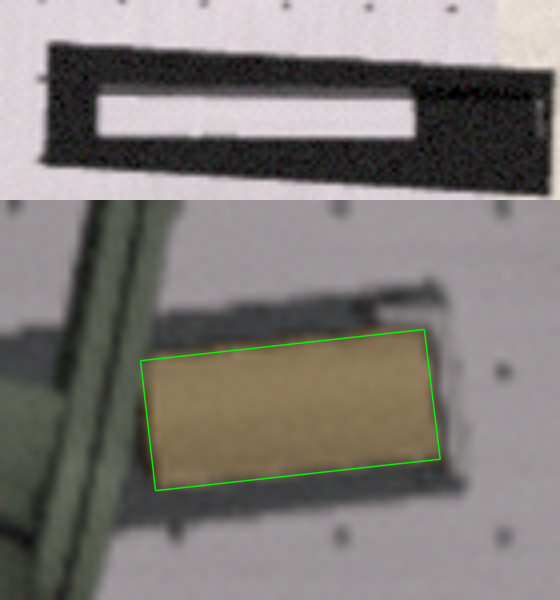

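The board is square on the pile at (487.5,-169.5), within 1 mm of the outline. The bar on the mat has its mouth at left (97,115) and its sleeve at right, giving a centre of about (412,401) and yaw of 1.8°. The mat centre is (428.6,414.2) at -1.5°. I'll grip the bar 50 mm towards the sleeve from its middle.

Run:
```python
from h import *
Rp=Rd(3.173); g=(362.4,399.5)
plan([((600,120,150),Rd(2.7),0,0),((560,290,130),Rp,0,0),((g[0],g[1],80),Rp,0,1),((g[0],g[1],8.7),Rp,0,6)])
```

```text
CALL
  3 x [0.735,0.3495,0.05,0.0,0.0,-0.1591,0]
CALL
  3 x [0.5442,0.6829,0.1,0.0,0.0,-0.1506,0]
CALL
  2 x [0.4851,0.2891,0.125,0.0,0.0,0.0,0]
  3 x [0.9703,0.5783,0.25,0.0,0.0,0.0,0]
CALL
  8 x [0.0,0.0,0.3565,0.0,0.0,0.0,0]
```

Request:
play_rows --deltas '[[[0.735,0.3495,0.05,0,0,-0.1591,0],[0.735,0.3495,0.05,0,0,-0.1591,0],[0.735,0.3495,0.05,0,0,-0.1591,0],[0.735,0.3495,0.05,0,0,-0.1591,0]]]'

```text
time_s: 42.32
position: [598.6, 121.8, 149.1]
tcp_rot: [-3.141, -0.002, 2.702]
contact_force: [0.1, -0.4, -0.5]
grip_width: 85.4
```

Request:
play_rows --deltas '[[[0.5442,0.6829,0.1,0,0,-0.1506,0],[0.5442,0.6829,0.1,0,0,-0.1506,0],[0.5442,0.6829,0.1,0,0,-0.1506,0],[0.5442,0.6829,0.1,0,0,-0.1506,0]]]'

```text
time_s: 42.82
position: [559.0, 291.5, 129.0]
tcp_rot: [-3.141, -0.002, -3.109]
contact_force: [0.7, -0.6, 0.0]
grip_width: 85.5
```

Request:
play_rows --deltas '[[[0.4851,0.2891,0.125,0,0,0,0],[0.4851,0.2891,0.125,0,0,0,0],[0.9703,0.5783,0.25,0,0,0,0],[0.9703,0.5783,0.25,0,0,0,0],[0.9703,0.5783,0.25,0,0,0,0],[0.9703,0.5783,0.25,0,0,0,0],[0.9703,0.5783,0.25,0,0,0,0]]]'

```text
time_s: 43.7
position: [364.8, 398.8, 80.7]
tcp_rot: [3.141, 0.002, -3.114]
contact_force: [0.9, 0.5, -0.1]
grip_width: 85.5
```

Request:
play_rows --deltas '[[[0,0,0.2,0,0,0,0],[0,0,0.3565,0,0,0,0],[0,0,0.3565,0,0,0,0],[0,0,0.3565,0,0,0,0],[0,0,0.3565,0,0,0,0],[0,0,0.3565,0,0,0,0],[0,0,0.3565,0,0,0,0]]]'

```text
time_s: 44.58
position: [362.8, 399.9, 9.4]
tcp_rot: [3.141, 0.001, -3.11]
contact_force: [-0.1, -0.4, -0.5]
grip_width: 85.3
```

Run:
```python
from h import *
st(); c=snap('top'); g=cv2.cvtColor(c['color'],cv2.COLOR_RGB2GRAY)
try: barfit(c)
except Exception as e: print(e)
```

```text
t 44.58 pos [362.8 399.9   9.4] err [0.4 0.4 0.7] rpy [ 3.141e+00  1.000e-03 -3.110e+00] F [-0.1 -0.4 -0.5] M [0.05 0.06 0.04] w 85.3 q [ 0.67  0.42  1.78 -0.    0.93 -0.93]
mat ((419.1314697265625, 411.77081298828125), (418.218994140625, 129.25099182128906), 2.070338487625122)
bar light ((506.4232177734375, 404.0741271972656), (149.0348663330078, 28.040935516357422), 1.802133321762085) (111, 195, 10, 49)
```

Request:
play_rows --deltas '[[[0,0,0,0,0,0,1],[0,0,0,0,0,0,1],[0,0,0,0,0,0,1],[0,0,0,0,0,0,1],[0,0,0,0,0,0,1],[0,0,0,0,0,0,1],[0,0,0,0,0,0,1],[0,0,0,0,0,0,1]]]' --newtons 100

```text
time_s: 45.62
position: [362.8, 399.9, 9.1]
tcp_rot: [3.141, 0.001, -3.11]
contact_force: [-0.7, 1.6, 5.6]
grip_width: 28.3
```

```bash
cat >> h.py <<'E'
XG=-50; OFF=13.5   # grip point on the bar; bar axis lies OFF behind the TCP
def onbar(s,ang=np.pi/4,yaw=NEST[2],piv=None):
    """TCP pose with the bar's mouth s mm out from the clamp pivot along a line at ang above level"""
    P=nestT(NEST)((203,0.4,59)) if piv is None else piv
    Rt=Rd(yaw,ang); u=Rt.apply([1,0,0]); z=Rt.apply([0,0,1])
    return P+u*(s+170-XG)+z*OFF, Rt
E
python3 - <<'E'
from h import *
st(); p,Rc=load()
q,Rq=onbar(220)
print(q)
plan([((p[0],p[1],200),Rd(3.173),1,1),((p[0]+30,p[1]-20,370),Rd(3.173),1,1)])
plan([(q+[0,0,10],Rq,1,3)])
E
```

```text
t 45.62 pos [362.8 399.9   9.1] err [0.4 0.4 0.4] rpy [ 3.141e+00  1.000e-03 -3.110e+00] F [-0.7  1.6  5.6] M [ 0.21  0.16 -0.01] w 28.3 q [ 0.67  0.42  1.78  0.    0.93 -0.93]
[425.07479383 350.75810897 374.58104218]
CALL
  2 x [0.0,0.0,-0.4782,0.0,0.0,0.0,1]
  3 x [0.0,0.0,-0.9565,0.0,0.0,0.0,1]
CALL
  4 x [-0.1468,-0.1047,-0.85,0.0,0.0,0.0,1]
CALL
  12 x [-0.1588,-0.1487,-0.0729,-0.1849,0.2014,0.4464,1]
```

Request:
play_rows --deltas '[[[0,0,-0.2,0,0,0,1],[0,0,-0.4782,0,0,0,1],[0,0,-0.9565,0,0,0,1],[0,0,-0.9565,0,0,0,1],[0,0,-0.9565,0,0,0,1],[0,0,-0.9565,0,0,0,1]]]'

```text
time_s: 46.38
position: [360.6, 397.9, 196.7]
tcp_rot: [-3.138, -0.005, -3.11]
contact_force: [-0.6, -0.5, -4.5]
grip_width: 28.5
```

Request:
play_rows --deltas '[[[-0.1468,-0.1047,-0.85,0,0,0,1],[-0.1468,-0.1047,-0.85,0,0,0,1],[-0.1468,-0.1047,-0.85,0,0,0,1],[-0.1468,-0.1047,-0.85,0,0,0,1],[-0.1468,-0.1047,-0.85,0,0,0,1]]]'

```text
time_s: 47.0
position: [391.1, 378.7, 365.6]
tcp_rot: [-3.138, -0.007, -3.11]
contact_force: [0.7, -0.6, -3.7]
grip_width: 28.4
```

Request:
play_rows --deltas '[[[-0.1588,-0.1487,-0.0729,-0.1849,0.2014,0.4464,1],[-0.1588,-0.1487,-0.0729,-0.1849,0.2014,0.4464,1],[-0.1588,-0.1487,-0.0729,-0.1849,0.2014,0.4464,1],[-0.1588,-0.1487,-0.0729,-0.1849,0.2014,0.4464,1],[-0.1588,-0.1487,-0.0729,-0.1849,0.2014,0.4464,1],[-0.1588,-0.1487,-0.0729,-0.1849,0.2014,0.4464,1],[-0.1588,-0.1487,-0.0729,-0.1849,0.2014,0.4464,1],[-0.1588,-0.1487,-0.0729,-0.1849,0.2014,0.4464,1],[-0.1588,-0.1487,-0.0729,-0.1849,0.2014,0.4464,1],[-0.1588,-0.1487,-0.0729,-0.1849,0.2014,0.4464,1],[-0.1588,-0.1487,-0.0729,-0.1849,0.2014,0.4464,1],[-0.1588,-0.1487,-0.0729,-0.1849,0.2014,0.4464,1]]]'

```text
time_s: 48.5
position: [425.2, 351.1, 384.3]
tcp_rot: [3.141, -0.785, 1.689]
contact_force: [-0.8, -0.4, -4.1]
grip_width: 28.4
```

```bash
sed -i 's/OFF=13.5/OFF=13.0/' h.py
python3 - <<'E'
from h import *
st(); o=readout.get_obs(); Rm=R.from_euler('xyz',o['tcp_rot'])
print('tool x',Rm.as_matrix()[:,0].round(3),'z',Rm.as_matrix()[:,2].round(3), 'want', Rd(NEST[2],np.pi/4).as_matrix()[:,[0,2]].T.round(3).tolist())
q,Rq=onbar(150); print(q)
plan([(q,Rq,1,4)])
E
```

```text
t 48.5 pos [425.2 351.1 384.3] err [ 0.1  0.3 -0.3] rpy [ 3.141 -0.785  1.689] F [-0.8 -0.4 -4.1] M [-0.61 -0.04 -0.01] w 28.4 q [ 0.09 -0.07  1.71  0.78  1.54 -0.07]
tool x [-0.084  0.703  0.707] z [-0.083  0.702 -0.708] want [[-0.082, 0.702, 0.707], [-0.082, 0.702, -0.707]]
[430.88434591 301.24675568 325.43712088]
CALL
  6 x [-0.3854,0.0,0.0328,0.0,0.0,0.0,1]
```

Request:
play_rows --deltas '[[[-0.2,0,0.0328,0,0,0,1],[-0.3854,0,0.0328,0,0,0,1],[-0.3854,0,0.0328,0,0,0,1],[-0.3854,0,0.0328,0,0,0,1],[-0.3854,0,0.0328,0,0,0,1],[-0.3854,0,0.0328,0,0,0,1]]]'

```text
time_s: 49.25
position: [431.1, 301.8, 326.4]
tcp_rot: [3.139, -0.785, 1.691]
contact_force: [-0.3, 0.4, -3.9]
grip_width: 28.6
```

Run:
```python
from h import *
st(); N=nestT(NEST); P=N((203,.4,59)); u=Rd(NEST[2],np.pi/4).apply([1,0,0]); y=Rd(NEST[2],0).apply([0,1,0]); zn=np.cross(u,y)
outs=[]
for n in('top','side'):
    c=snap(n); t=P+u*125; x0,y0=w2px(c,t).astype(int)-[32,37]
    im=cv2.convertScaleAbs(crop(c,x0,y0,65,75,8)[:, :],alpha=1.3); i2=im.copy()
    for a,b,h,col in((27,107,6.5,(0,255,0)),(107,115,4,(0,255,255)),(150,320,15,(0,0,255))):
        for sg in(1,-1):
            draw(i2,c,[P+u*a+y*h+zn*h*sg,P+u*b+y*h+zn*h*sg,P+u*b-y*h+zn*h*sg,P+u*a-y*h+zn*h*sg],x0,y0,8,col)
    outs.append(np.hstack([im[:,60:460],i2[:,60:460]]))
cv2.imwrite('pics/i_top.png',outs[0]); cv2.imwrite('pics/i_side.png',outs[1])
```

```text
t 49.25 pos [431.1 301.8 326.4] err [0.2 0.5 1. ] rpy [ 3.139 -0.785  1.691] F [-0.3  0.4 -3.9] M [-0.6  -0.05  0.01] w 28.6 q [-0.01 -0.04  1.8   0.78  1.53 -0.23]
```

View pics/i_top.png

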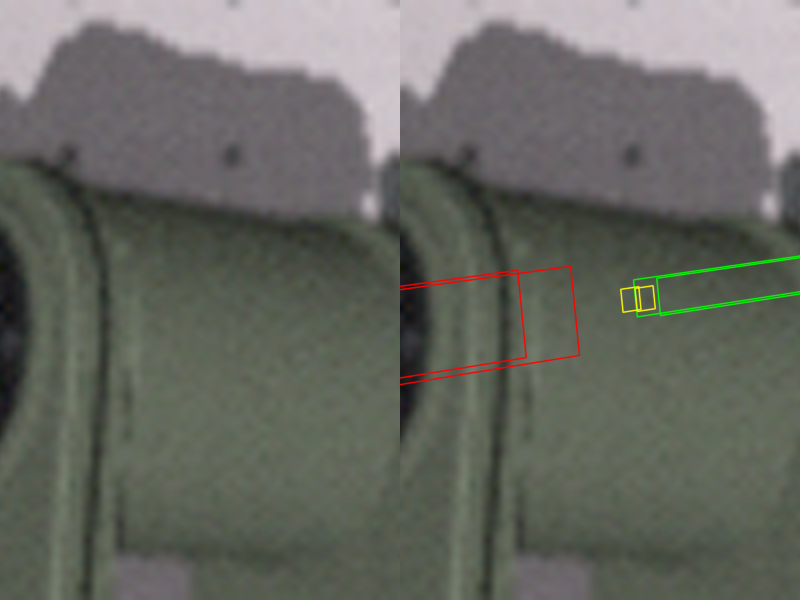

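The top view is blocked by the arm, so I'll use the side view.

View pics/i_side.png

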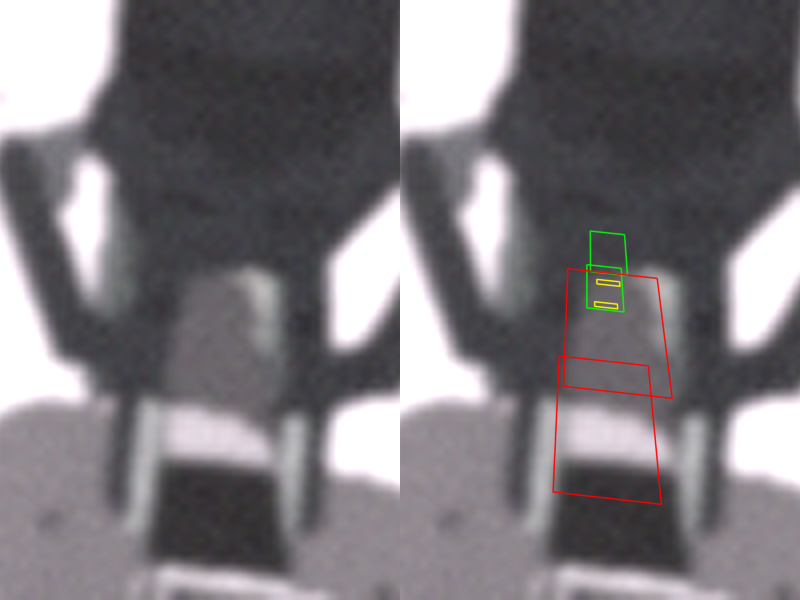

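The gripper hides the handle, and the held bar appears about 2 px right of its projection. I'll check whether the handle in the first side picture shows the same shift, since that would make it a camera bias.

Run:
```python
from h import *
c=snap('side'); c['color']=cv2.imread('pics/side0.png')[:,:,::-1]
N=nestT(NEST); P=N((203,.4,59)); u=Rd(NEST[2],np.pi/4).apply([1,0,0]); y=Rd(NEST[2],0).apply([0,1,0]); zn=np.cross(u,y)
x0,y0=w2px(c,P+u*70).astype(int)-[25,38]
im=crop(c,x0,y0,50,58,8); im=cv2.convertScaleAbs(im,alpha=1.3); i2=im.copy()
for a,b,h,col in((27,107,6.5,(0,255,0)),(107,115,4,(0,255,255))):
    for sg in(1,-1):
        draw(i2,c,[P+u*a+y*h+zn*h*sg,P+u*b+y*h+zn*h*sg,P+u*b-y*h+zn*h*sg,P+u*a-y*h+zn*h*sg],x0,y0,8,col)
draw(i2,c,[N((127,-42,0)),N((230,-42,0))],x0,y0,8,(255,0,255),False)
draw(i2,c,[N((127,42,0)),N((230,42,0))],x0,y0,8,(255,0,255),False)
cv2.imwrite('pics/h0.png',np.hstack([im,i2]))
```

```text
(no output)
```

View pics/h0.png

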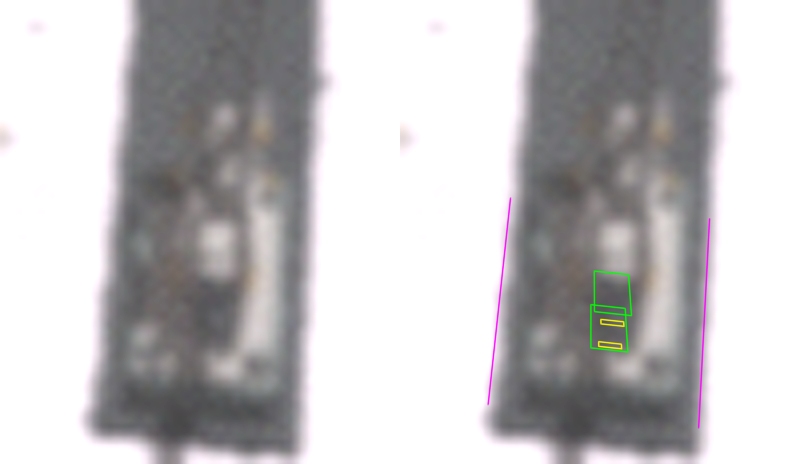

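Run:
```python
from h import *
c=snap('side',"s_now.png"); o=readout.get_obs(); Rm=R.from_euler('xyz',o['tcp_rot']); p=o['position']
N=nestT(NEST); P=N((203,.4,59)); u=Rd(NEST[2],np.pi/4).apply([1,0,0])
x0,y0=w2px(c,P+u*125).astype(int)-[32,37]
for nm,q in dict(tcp=p,grasp=p-Rm.apply([0,0,18.7]),tipL=p+Rm.apply([0,14,0]),tipR=p-Rm.apply([0,14,0]),end=p+Rm.apply([120,0,-13]),mouthtop=p+Rm.apply([-220,0,-28])).items():
    print(nm,((w2px(c,q)-[x0,y0]+.5)*8-.5-[60,0]).round())
st()
```

```text
tcp [209. 543.]
grasp [216. 472.]
tipL [155. 537.]
tipR [263. 549.]
end [219. 644.]
mouthtop [212. 273.]
t 49.45 pos [430.8 301.4 325.7] err [-0.   0.2  0.3] rpy [ 3.141 -0.785  1.689] F [-0.1  0.3 -3.9] M [-0.59  0.01 -0.01] w 28.2 q [-0.01 -0.04  1.8   0.78  1.53 -0.23]
```

The grasp point projects to 216 and is seen at about 220 (+0.5 px). The handle shows +0.6 px, so it is the same camera bias and the two are aligned. I'll insert slowly along the bar.

Request:
play_rows --deltas '[[[-0.05,0,0,0,0,0,1],[-0.1,0,0,0,0,0,1],[-0.15,0,0,0,0,0,1],[-0.19,0,0,0,0,0,1],[-0.225,0,0,0,0,0,1],[-0.225,0,0,0,0,0,1],[-0.225,0,0,0,0,0,1]]]'

```text
time_s: 50.32
position: [434.7, 269.7, 293.9]
tcp_rot: [3.141, -0.786, 1.688]
contact_force: [0.2, 0.9, -2.3]
grip_width: 28.1
```

Run:
```python
from h import *
q,Rq=onbar(105)
plan([(q,Rq,1,4)]); st()
```

```text
CALL
  5 x [-0.225,0.0,0.0,0.0,0.0,0.0,1]
t 50.33 pos [434.7 269.7 293.9] err [0.1 0.1 0.2] rpy [ 3.141 -0.786  1.688] F [ 0.2  0.9 -2.3] M [-0.58 -0.07 -0.02] w 28.1 q [-0.08 -0.01  1.84  0.77  1.52 -0.33]
```

Request:
play_rows --deltas '[[[-0.03,0,0,0,0,0,1],[-0.06,0,0,0,0,0,1],[-0.06,0,0,0,0,0,1],[-0.06,0,0,0,0,0,1]]]'

```text
time_s: 50.82
position: [435.6, 261.2, 285.2]
tcp_rot: [-3.142, -0.786, 1.687]
contact_force: [0.5, -0.2, -2.9]
grip_width: 28.5
```

Request:
play_rows --deltas '[[[-0.03,0,0,0,0,0,1],[-0.06,0,0,0,0,0,1],[-0.06,0,0,0,0,0,1],[-0.06,0,0,0,0,0,1]]]'

```text
time_s: 51.32
position: [436.6, 252.8, 276.7]
tcp_rot: [-3.141, -0.786, 1.687]
contact_force: [0.1, 0.2, -3.7]
grip_width: 28.2
```

Run:
```python
from h import *
q,Rq=onbar(81)
plan([(q,Rq,1,4)]); st()
c=snap('side','ins.png')
```

```text
CALL
  5 x [-0.12,0.0,0.0,0.0,0.0,0.0,1]
t 51.33 pos [436.6 252.8 276.7] err [ 0.1 -0.   0. ] rpy [-3.141 -0.786  1.687] F [ 0.1  0.2 -3.7] M [-0.59 -0.02 -0.04] w 28.2 q [-0.12  0.01  1.86  0.76  1.52 -0.38]
```

Request:
play_rows --deltas '[[[-0.04,0,0,0,0,0,1],[-0.08,0,0,0,0,0,1],[-0.12,0,0,0,0,0,1],[-0.12,0,0,0,0,0,1],[-0.12,0,0,0,0,0,1]]]'

```text
time_s: 52.0
position: [438.7, 235.9, 259.7]
tcp_rot: [-3.142, -0.786, 1.687]
contact_force: [-0.1, 0.1, -3.6]
grip_width: 28.4
```

Request:
play_rows --deltas '[[[-0.03,0,0,0,0,0,1],[-0.06,0,0,0,0,0,1],[-0.085,0,0,0,0,0,1],[-0.085,0,0,0,0,0,1],[-0.085,0,0,0,0,0,1]]]'

```text
time_s: 52.62
position: [440.0, 224.0, 247.7]
tcp_rot: [3.141, -0.786, 1.687]
contact_force: [-0.4, 0.6, -2.9]
grip_width: 28.1
```

Run:
```python
from h import *
q,Rq=onbar(40)
plan([(q,Rq,1,4)]); st()
```

```text
CALL
  5 x [-0.205,0.0,0.0,0.0,0.0,0.0,1]
t 52.62 pos [440.  224.  247.7] err [ 0.1 -0.   0.1] rpy [ 3.141 -0.786  1.687] F [-0.4  0.6 -2.9] M [-0.59 -0.1   0.03] w 28.1 q [-0.18  0.05  1.88  0.74  1.51 -0.46]
```

Request:
play_rows --deltas '[[[-0.015,0,0,0,0,0,1],[-0.025,0,0,0,0,0,1],[-0.025,0,0,0,0,0,1],[-0.025,0,0,0,0,0,1]]]'

```text
time_s: 53.12
position: [440.4, 220.5, 244.2]
tcp_rot: [3.142, -0.785, 1.688]
contact_force: [-0.4, 0.1, -3.9]
grip_width: 28.8
```

Request:
play_rows --deltas '[[[-0.01,0,0,0,0,0,1],[-0.015,0,0,0,0,0,1],[-0.015,0,0,0,0,0,1]]]'

```text
time_s: 53.5
position: [440.6, 219.6, 243.7]
tcp_rot: [3.14, -0.789, 1.689]
contact_force: [-2.3, 5.7, 4.1]
grip_width: 28.7
```

Run:
```python
from h import *
q,Rq=onbar(32)
plan([(q,Rq,1,4)]); st()
```

```text
CALL
  5 x [-0.04,0.0,0.0,0.0,0.0,0.0,1]
t 53.5 pos [440.6 219.6 243.7] err [-0.   1.2  1.7] rpy [ 3.14  -0.789  1.689] F [-2.3  5.7  4.1] M [ 0.57  0.3  -0.02] w 28.7 q [-0.19  0.06  1.88  0.74  1.51 -0.48]
```

The bar bottomed out at s≈34 mm with an axial force of about 10 N, so it is fully on the handle. I'll back off 4 mm and throw along the arc about the pivot.

Run:
```python
from h import *
T=[]
q,Rq=onbar(36.5); T.append((q,Rq,1,1))
for k in range(1,10):
    q,Rq=onbar(36.5,np.pi/4-0.068*k); T.append((q,Rq,1,0))
plan(T); print('---2')
T=[]
for a in (0.11,0.05,0.0,-0.03): 
    q,Rq=onbar(36.5,a); T.append((q,Rq,1,0))
plan(T)
```

```text
CALL
  2 x [0.0225,0.0,0.0,0.0,0.0,0.0,1]
  1 x [0.0151,0.0,0.087,0.0,-0.0216,0.0,1]
  1 x [0.0019,0.0,0.1733,0.0,-0.0433,0.0,1]
  1 x [-0.0172,0.0,0.2585,0.0,-0.0649,0.0,1]
  1 x [-0.0421,0.0,0.3422,0.0,-0.0866,0.0,1]
  1 x [-0.0726,0.0,0.424,0.0,-0.1082,0.0,1]
  1 x [-0.1085,0.0,0.5036,0.0,-0.1299,0.0,1]
  1 x [-0.1498,0.0,0.5805,0.0,-0.1515,0.0,1]
  1 x [-0.1963,0.0,0.6544,0.0,-0.1732,0.0,1]
  1 x [-0.2476,0.0,0.7251,0.0,-0.1948,0.0,1]
---2
CALL
  1 x [-0.0067,0.0,0.0811,0.0,-0.0202,0.0,1]
  1 x [-0.0178,0.0,0.1573,0.0,-0.0393,0.0,1]
  1 x [-0.0305,0.0,0.2203,0.0,-0.0552,0.0,1]
  1 x [-0.0396,0.0,0.2577,0.0,-0.0647,0.0,1]
```

Request:
play_rows --deltas '[[[0.0225,0,0,0,0,0,1],[0.0225,0,0,0,0,0,1],[0.0151,0,0.087,0,-0.0216,0,1],[0.0019,0,0.1733,0,-0.0433,0,1],[-0.0172,0,0.2585,0,-0.0649,0,1],[-0.0421,0,0.3422,0,-0.0866,0,1],[-0.0726,0,0.424,0,-0.1082,0,1],[-0.1085,0,0.5036,0,-0.1299,0,1],[-0.1498,0,0.5805,0,-0.1515,0,1],[-0.1963,0,0.6544,0,-0.1732,0,1],[-0.2476,0,0.7251,0,-0.1948,0,1],[-0.2476,0,0.7251,0,-0.1948,0,1]]]'

```text
time_s: 55.0
position: [432.1, 285.5, 103.8]
tcp_rot: [-3.14, -0.172, 1.69]
contact_force: [-0.9, -2.7, 0.3]
grip_width: 28.6
```

Request:
play_rows --deltas '[[[-0.0067,0,0.0811,0,-0.0202,0,1],[-0.0178,0,0.1573,0,-0.0393,0,1],[-0.0305,0,0.2203,0,-0.0552,0,1],[-0.0396,0,0.2577,0,-0.0647,0,1],[-0.0396,0,0.2577,0,-0.0647,0,1],[-0.0396,0,0.2577,0,-0.0647,0,1],[-0.0396,0,0.2577,0,-0.0647,0,1]]]'

```text
time_s: 55.88
position: [433.2, 286.6, 52.9]
tcp_rot: [3.14, 0.029, 1.687]
contact_force: [-0.1, -0.3, -0.2]
grip_width: 28.3
```

Run:
```python
from h import *
st()
s=snap('side','thrown.png'); N=nestT(NEST); u,v=w2px(s,N((110,0,40))).astype(int)
cv2.imwrite('pics/thr.png',crop(s,u-60,v-70,120,140,4.2))
```

```text
t 55.88 pos [433.2 286.6  52.9] err [0.5 0.1 0.6] rpy [3.14  0.029 1.687] F [-0.1 -0.3 -0.2] M [-0.34 -0.11  0.06] w 28.3 q [ 0.43  0.32  1.81 -0.03  1.02  0.34]
```

View pics/thr.png

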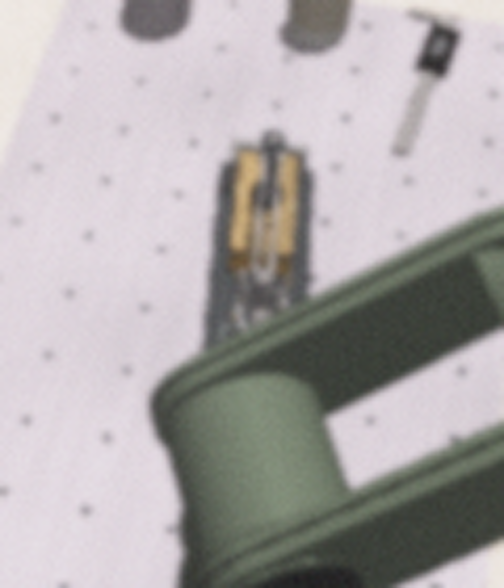

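Run:
```python
from h import *
q,Rq=onbar(36.5,-0.06); plan([(q,Rq,1,2)])
```

```text
CALL
  3 x [-0.0025,0.0,0.0384,0.0,-0.0096,0.0,1]
```

Request:
play_rows --deltas '[[[-0.0012,0,0.02,0,-0.0048,0,1],[-0.0025,0,0.0384,0,-0.0096,0,1],[-0.0025,0,0.0384,0,-0.0096,0,1],[-0.0025,0,0.0384,0,-0.0096,0,1]]]'

```text
time_s: 56.42
position: [432.8, 285.5, 44.7]
tcp_rot: [-3.142, 0.061, 1.688]
contact_force: [0.6, -1.5, 4.2]
grip_width: 28.3
```

Run:
```python
from h import *
st()
q,Rq=onbar(36.5,0.013); plan([(q,Rq,1,3)])
for s in (100,180): q,Rq=onbar(s,0.013); plan([(q,Rq,1,0)])
```

```text
t 56.42 pos [432.8 285.5  44.7] err [ 0.1 -0.3  0. ] rpy [-3.142  0.061  1.688] F [ 0.6 -1.5  4.2] M [-1.18 -0.19  0.13] w 28.3 q [ 0.45  0.34  1.8  -0.07  1.02  0.37]
CALL
  4 x [0.0013,0.0,-0.0937,0.0,0.0232,0.0,1]
CALL
  2 x [0.3175,0.0,0.0,0.0,0.0,0.0,1]
CALL
  2 x [0.4,0.0,-0.0001,0.0,0.0,0.0,1]
```

Request:
play_rows --deltas '[[[0.0006,0,-0.045,0,0.0116,0,1],[0.0013,0,-0.0937,0,0.0232,0,1],[0.0013,0,-0.0937,0,0.0232,0,1],[0.0013,0,-0.0937,0,0.0232,0,1],[0.0013,0,-0.0937,0,0.0232,0,1]]]'

```text
time_s: 57.05
position: [431.8, 287.2, 62.5]
tcp_rot: [-3.14, -0.013, 1.688]
contact_force: [0.6, 0.3, -2.2]
grip_width: 28.2
```

Run:
```python
from h import *
o=readout.get_obs(); print(o['position'].round(1),o['contact_force'].round(1),o['moment'].round(2),o['tcp_rot'].round(3))
```

```text
[431.8 287.2  62.5] [ 0.6  0.3 -2.2] [ 0.17  0.04 -0.  ] [-3.14  -0.013  1.688]
```

Request:
play_rows --deltas '[[[0.06,0,0,0,0,0,1],[0.12,0,0,0,0,0,1],[0.18,0,0,0,0,0,1],[0.24,0,0,0,0,0,1],[0.3175,0,0,0,0,0,1],[0.3175,0,0,0,0,0,1]]]'

```text
time_s: 57.8
position: [425.1, 351.6, 64.3]
tcp_rot: [3.141, -0.013, 1.689]
contact_force: [-0.3, -1.2, -3.6]
grip_width: 28.6
```

Request:
play_rows --deltas '[[[0.08,0,0,0,0,0,1],[0.16,0,0,0,0,0,1],[0.28,0,0,0,0,0,1],[0.4,0,-0.0001,0,0,0,1],[0.4,0,-0.0001,0,0,0,1],[0.4,0,-0.0001,0,0,0,1]]]'

```text
time_s: 58.55
position: [415.5, 429.5, 64.9]
tcp_rot: [-3.141, -0.012, 1.688]
contact_force: [-0.5, -1.1, -3.2]
grip_width: 28.6
```

Run:
```python
from h import *
st(); p,_=load()
# bar middle target on mat: (428.6,414.2)ish; grip at bar x=XG
m=np.array([425.,410.]); yaw=-0.02; e=np.array([np.cos(yaw),np.sin(yaw)]); g=m+XG*e; Rp=Rd(np.pi+yaw)
print(g)
plan([((p[0],p[1],160),Rd(NEST[2]),1,1),((g[0],g[1],140),Rp,1,2)])
plan([((g[0],g[1],30),Rp,1,4)])
```

```text
t 58.55 pos [415.5 429.5  64.9] err [-0.3 -0.1 -0.3] rpy [-3.141 -0.012  1.688] F [-0.5 -1.1 -3.2] M [0.11 0.03 0.  ] w 28.6 q [0.65 0.43 1.62 0.01 1.08 0.53]
[375.00999967 410.99993333]
CALL
  3 x [0.0061,0.0,-0.4739,0.0,-0.0041,0.0,1]
CALL
  10 x [-0.069,-0.2136,0.1,0.0,0.0,-0.4565,1]
CALL
  6 x [0.0,0.0,0.55,0.0,0.0,0.0,1]
```

Request:
play_rows --deltas '[[[0.0061,0,-0.2,0,-0.0041,0,1],[0.0061,0,-0.4739,0,-0.0041,0,1],[0.0061,0,-0.4739,0,-0.0041,0,1],[0.0061,0,-0.4739,0,-0.0041,0,1]]]'

```text
time_s: 59.05
position: [415.5, 428.7, 159.5]
tcp_rot: [-3.14, 0.001, 1.687]
contact_force: [0.2, -0.5, -3.6]
grip_width: 28.4
```

Request:
play_rows --deltas '[[[-0.069,-0.2136,0.1,0,0,-0.4565,1],[-0.069,-0.2136,0.1,0,0,-0.4565,1],[-0.069,-0.2136,0.1,0,0,-0.4565,1],[-0.069,-0.2136,0.1,0,0,-0.4565,1],[-0.069,-0.2136,0.1,0,0,-0.4565,1],[-0.069,-0.2136,0.1,0,0,-0.4565,1],[-0.069,-0.2136,0.1,0,0,-0.4565,1],[-0.069,-0.2136,0.1,0,0,-0.4565,1],[-0.069,-0.2136,0.1,0,0,-0.4565,1],[-0.069,-0.2136,0.1,0,0,-0.4565,1],[-0.069,-0.2136,0.1,0,0,-0.4565,1]]]'

```text
time_s: 60.42
position: [374.7, 410.6, 139.4]
tcp_rot: [-3.141, -0.001, 3.121]
contact_force: [0.3, 1.0, -3.7]
grip_width: 28.7
```

Request:
play_rows --deltas '[[[0,0,0.25,0,0,0,1],[0,0,0.45,0,0,0,1],[0,0,0.55,0,0,0,1],[0,0,0.55,0,0,0,1],[0,0,0.55,0,0,0,1],[0,0,0.55,0,0,0,1]]]'

```text
time_s: 61.18
position: [376.3, 412.0, 31.7]
tcp_rot: [3.139, 0.003, 3.122]
contact_force: [0.6, -0.2, -3.5]
grip_width: 28.3
```

Request:
play_rows --deltas '[[[0,0,0.05,0,0,0,1],[0,0,0.085,0,0,0,1],[0,0,0.085,0,0,0,1],[0,0,0.085,0,0,0,1]]]'

```text
time_s: 61.68
position: [374.9, 411.0, 12.8]
tcp_rot: [-3.141, -0.0, 3.122]
contact_force: [1.3, 0.5, -3.4]
grip_width: 28.3
```

Run:
```python
from h import *
p,Rc=load(); plan([((p[0],p[1],13),Rc,1,3)]); st()
```

```text
CALL
  4 x [0.0,0.0,0.085,0.0,0.0,0.0,1]
t 61.67 pos [374.9 411.   12.8] err [-0.1 -0.  -0.2] rpy [-3.141 -0.     3.122] F [ 1.3  0.5 -3.4] M [0.02 0.22 0.  ] w 28.3 q [ 0.68  0.44  1.74 -0.    0.96 -0.88]
```

Request:
play_rows --deltas '[[[0,0,0.01,0,0,0,1],[0,0,0.0175,0,0,0,1],[0,0,0.0175,0,0,0,1],[0,0,0.0175,0,0,0,1]]]'

```text
time_s: 62.18
position: [375.5, 411.3, 10.1]
tcp_rot: [3.141, 0.001, 3.122]
contact_force: [1.0, -0.5, 2.4]
grip_width: 28.2
```

Request:
play_rows --deltas '[[[0,0,0,0,0,0,0.5],[0,0,0,0,0,0,0.2],[0,0,0,0,0,0,0],[0,0,0,0,0,0,0],[0,0,0,0,0,0,0],[0,0,0,0,0,0,0],[0,0,-0.2,0,0,0,0],[0,0,-0.5,0,0,0,0],[0,0,-0.9,0,0,0,0],[0,0,-0.9,0,0,0,0],[0,0,-0.9,0,0,0,0]]]'

```text
time_s: 63.55
position: [375.7, 411.6, 191.0]
tcp_rot: [3.139, 0.003, 3.122]
contact_force: [0.8, -0.3, -0.1]
grip_width: 85.4
```

Run:
```python
from h import *
p,Rc=load(); plan([((p[0],p[1],189.5),Rc,0,3)]); st()
plan([((300,250,230),Rc,0,0)])
```

```text
CALL
  6 x [0.0,0.0,-0.8825,0.0,0.0,0.0,0]
t 63.55 pos [375.7 411.6 191. ] err [0.7 0.6 1.5] rpy [3.139e+00 3.000e-03 3.122e+00] F [ 0.8 -0.3 -0.1] M [-0.01  0.01 -0.01] w 85.4 q [ 0.68  0.2   1.63 -0.    1.3  -0.88]
CALL
  4 x [0.3589,-0.8123,-0.2025,0.0,0.0,0.0,0]
```

Request:
play_rows --deltas '[[[0.3589,-0.8123,-0.2025,0,0,0,0],[0.3589,-0.8123,-0.2025,0,0,0,0],[0.3589,-0.8123,-0.2025,0,0,0,0],[0.3589,-0.8123,-0.2025,0,0,0,0],[0.3589,-0.8123,-0.2025,0,0,0,0]]]'

```text
time_s: 64.18
position: [299.4, 249.7, 228.3]
tcp_rot: [-3.141, -0.003, 3.121]
contact_force: [0.6, -0.4, 0.4]
grip_width: 85.0
```

Run:
```python
from h import *
st(); c=snap('top'); N=nestT(NEST)
barfit(c); print(rects(c,'board',44))
g=nestT(NEST)
a=crop(c,95,185,235,110,3.4)
for pts,col in (([(-55,-25,30),(-55,25,30),(55,25,30),(55,-25,30)],(0,255,0)),([(230,8,60),(318,8,60),(318,-8,60),(230,-8,60)],(0,255,255))):
    draw(a,c,[N(q) for q in pts],95,185,3.4,col)
s=snap('side'); u,v=w2px(s,N((100,0,40))).astype(int)
b=crop(s,u-90,v-35,182,52,4.39)
print(a.shape,b.shape); w=min(a.shape[1],b.shape[1])
cv2.imwrite('pics/fin.png',np.vstack([a[:,:w],b[:,:w]])[:600])
```

```text
t 64.17 pos [299.4 249.7 228.3] err [-0.6 -0.3 -1.7] rpy [-3.141e+00 -3.000e-03  3.121e+00] F [ 0.6 -0.4  0.4] M [0.01 0.03 0.03] w 85.0 q [ 0.47 -0.21  1.96  0.    1.39 -1.08]
mat ((418.78240966796875, 392.80609130859375), (417.00482177734375, 150.82215881347656), 0.4415823817253113)Traceback (most recent call last):
  File "<stdin>", line 3, in <module>
  File "h.py", line 73, in barfit
    k=max(cv2.findContours(b,cv2.RETR_EXTERNAL,cv2.CHAIN_APPROX_NONE)[0],key=cv2.contourArea)
ValueError: max() iterable argument is empty
```

Request:
play_rows --deltas '[[[-0.2,-0.9,-0.2,0,0,0,0],[-0.2,-0.9,-0.2,0,0,0,0],[-0.2,-0.9,-0.2,0,0,0,0],[-0.2,-0.9,-0.2,0,0,0,0],[-0.2,-0.9,-0.2,0,0,0,0]]]'

```text
time_s: 64.85
position: [336.6, 69.7, 269.2]
tcp_rot: [3.141, -0.002, 3.121]
contact_force: [0.7, 0.7, -0.3]
grip_width: 85.0
```

Run:
```python
from h import *
st(); c=snap('top'); N=nestT(NEST)
try: barfit(c)
except Exception as e: print('barfit',e)
print(rects(c,'board',44))
a=crop(c,95,185,235,110,3.4)
for pts,col in (([(-55,-25,30),(-55,25,30),(55,25,30),(55,-25,30)],(0,255,0)),([(230,8,60),(318,8,60),(318,-8,60),(230,-8,60)],(0,255,255))):
    draw(a,c,[N(q) for q in pts],95,185,3.4,col)
s=snap('side'); u,v=w2px(s,N((100,0,40))).astype(int)
b=crop(s,u-90,v-35,182,52,4.39); w=min(a.shape[1],b.shape[1])
cv2.imwrite('pics/fin.png',np.vstack([a[:,:w],b[:,:w]])[:600])
```

```text
t 64.85 pos [336.6  69.7 269.2] err [  36.6 -180.3   39.2] rpy [ 3.141e+00 -2.000e-03  3.121e+00] F [ 0.7  0.7 -0.3] M [-0.    0.01  0.05] w 85.0 q [-0.05 -0.36  1.99  0.    1.51 -1.6 ]
mat ((428.4504699707031, 409.04693603515625), (106.1396255493164, 394.7006530761719), 88.56538391113281)
barfit max() iterable argument is empty
[(487.7, -170.3, 108, 51, -83.5, [301.0, 226.0]), (814.6, 1.6, 106, 48, 55.4, [246.0, 121.0]), (823.9, -175.1, 106, 48, 65.1, [302.0, 119.0])]
```

View pics/fin.png

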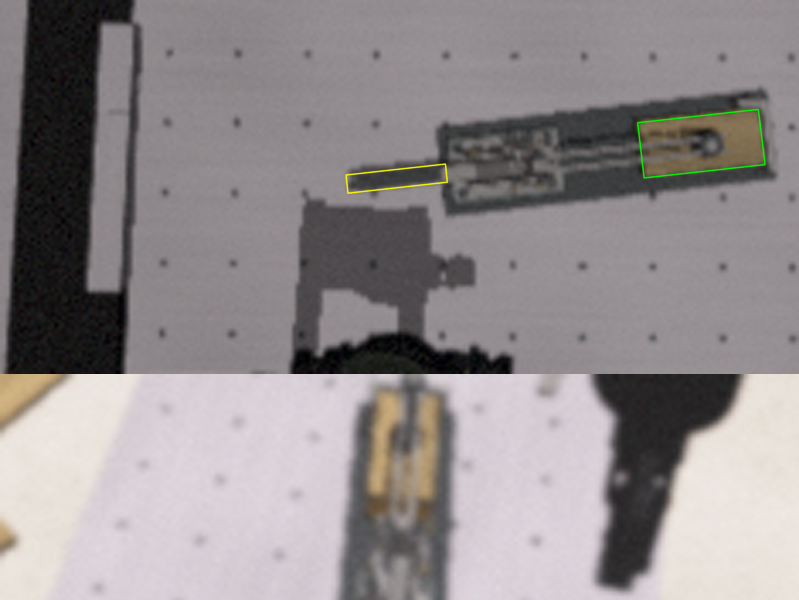

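The clamp is down: the handle matches the level outline, and the foot sits on the board's middle at about (705,145). The bar, however, has been knocked towards the mat's right edge, with its light part at (110,157). I'll measure it and lay it back.

```bash
cat > b.py <<'E'
from h import *
def bar2(c,z=37):
    m=(c['color'].min(2)>135).astype(np.uint8)
    g=cv2.cvtColor(c['color'],cv2.COLOR_RGB2GRAY)
    print('gray row 231, cols 95-145',g[231,95:146].tolist())
c=snap('top'); bar2(c)
for u,v in ((101,22),(132,25),(122,292),(88,292)):
    print(px2w(c,(u+.5)/3.4-.5+95,(v+.5)/3.4-.5+185,37).round(1))
E
python3 b.py
python3 - <<'E'
import json; from h import *
p,Rc=load(); s=Rc.apply(np.array([-0.2,-0.9,-0.2])*200); p=p+s; json.dump([p.tolist(),Rc.as_quat().tolist()],open('cmd.json','w')); st()
E
```

```text
gray row 231, cols 95-145 [133, 132, 132, 132, 123, 62, 19, 23, 23, 24, 23, 13, 23, 16, 25, 25, 14, 25, 18, 19, 24, 23, 15, 22, 13, 17, 28, 76, 135, 137, 137, 140, 140, 142, 137, 137, 130, 77, 56, 83, 130, 138, 137, 136, 138, 137, 138, 138, 133, 138, 138]
[592.9 379.2  37. ]
[590.3 350.7  37. ]
[348.7 352.7  37. ]
[348.4 383.4  37. ]
t 65.0 pos [335.9  70.8 269.1] err [-0.5  1.6 -0.9] rpy [ 3.141e+00 -2.000e-03  3.125e+00] F [-0.4  0.3  0.5] M [-0.02  0.    0.01] w 85.2 q [-0.05 -0.36  1.99  0.    1.51 -1.6 ]
```

Run:
```python
from h import *
Rp=Rd(3.13); g=(370,367.3)
plan([((345,240,230),Rp,0,0),((g[0],g[1],80),Rp,0,2),((g[0],g[1],9),Rp,0,5)])
```

```text
CALL
  3 x [-0.0259,0.8545,0.2,0.0,0.0,-0.0026,0]
CALL
  6 x [-0.1176,0.6379,0.75,0.0,0.0,0.0,0]
CALL
  7 x [0.0,0.0,0.355,0.0,0.0,0.0,0]
```

Request:
play_rows --deltas '[[[-0.0259,0.8545,0.2,0,0,-0.0026,0],[-0.0259,0.8545,0.2,0,0,-0.0026,0],[-0.0259,0.8545,0.2,0,0,-0.0026,0],[-0.0259,0.8545,0.2,0,0,-0.0026,0]]]'

```text
time_s: 65.5
position: [342.5, 243.8, 228.2]
tcp_rot: [-3.141, -0.004, 3.14]
contact_force: [0.4, -1.1, -0.7]
grip_width: 85.4
```

Request:
play_rows --deltas '[[[-0.1176,0.6379,0.3,0,0,0,0],[-0.1176,0.6379,0.5,0,0,0,0],[-0.1176,0.6379,0.75,0,0,0,0],[-0.1176,0.6379,0.75,0,0,0,0],[-0.1176,0.6379,0.75,0,0,0,0],[-0.1176,0.6379,0.75,0,0,0,0]]]'

```text
time_s: 66.25
position: [370.5, 367.7, 81.2]
tcp_rot: [3.141, 0.002, 3.131]
contact_force: [0.5, 0.1, 0.2]
grip_width: 85.2
```

Request:
play_rows --deltas '[[[0,0,0.2,0,0,0,0],[0,0,0.355,0,0,0,0],[0,0,0.355,0,0,0,0],[0,0,0.355,0,0,0,0],[0,0,0.355,0,0,0,0],[0,0,0.355,0,0,0,0]]]'

```text
time_s: 67.0
position: [371.0, 368.0, 10.4]
tcp_rot: [3.14, 0.002, 3.13]
contact_force: [-0.3, 0.5, 0.4]
grip_width: 85.5
```

Request:
play_rows --deltas '[[[0,0,0,0,0,0,1],[0,0,0,0,0,0,1],[0,0,0,0,0,0,1],[0,0,0,0,0,0,1],[0,0,0,0,0,0,1],[0,0,0,0,0,0,1],[0,0,0,0,0,0,1],[0,0,0,0,0,0,1]]]' --newtons 60

```text
time_s: 68.0
position: [370.3, 367.7, 9.3]
tcp_rot: [3.141, 0.001, 3.13]
contact_force: [-0.1, 1.5, 3.6]
grip_width: 29.0
```

Run:
```python
from h import *
st(); p,Rc=load(); g=(375,411); Rp=Rd(3.122)
plan([((p[0],p[1],60),Rc,1,1),((g[0],g[1],60),Rp,1,2),((g[0],g[1],14),Rp,1,4)])
```

```text
t 68.0 pos [370.3 367.7   9.3] err [0.3 0.4 0.3] rpy [3.141e+00 1.000e-03 3.130e+00] F [-0.1  1.5  3.6] M [0.25 0.01 0.01] w 29.0 q [ 0.62  0.39  1.83  0.    0.92 -0.94]
CALL
  2 x [0.0,0.0,-0.255,0.0,0.0,0.0,1]
  3 x [-0.0224,0.2188,-0.255,0.0,0.0,0.0025,1]
  5 x [-0.0224,0.2188,-0.025,0.0,0.0,0.0025,1]
```

Request:
play_rows --deltas '[[[0,0,-0.1,0,0,0,1],[0,0,-0.255,0,0,0,1],[-0.0224,0.2188,-0.255,0,0,0.0025,1],[-0.0224,0.2188,-0.255,0,0,0.0025,1],[-0.0224,0.2188,-0.255,0,0,0.0025,1],[-0.0224,0.2188,-0.1,0,0,0.0025,1],[-0.0224,0.2188,-0.025,0,0,0.0025,1],[-0.0224,0.2188,-0.025,0,0,0.0025,1],[-0.0224,0.2188,-0.025,0,0,0.0025,1],[-0.0224,0.2188,-0.025,0,0,0.0025,1]]]'

```text
time_s: 69.25
position: [375.7, 411.5, 15.0]
tcp_rot: [3.14, 0.001, 3.122]
contact_force: [0.4, 0.5, -3.6]
grip_width: 28.9
```

Request:
play_rows --deltas '[[[0,0,0.01,0,0,0,1],[0,0,0.02,0,0,0,1],[0,0,0.02,0,0,0,1],[0,0,0.02,0,0,0,1]]]'

```text
time_s: 69.75
position: [374.9, 411.0, 10.0]
tcp_rot: [-3.142, -0.0, 3.122]
contact_force: [-0.1, -0.8, -3.6]
grip_width: 29.1
```

Request:
play_rows --deltas '[[[0,0,0,0,0,0,0.5],[0,0,0,0,0,0,0.2],[0,0,0,0,0,0,0],[0,0,0,0,0,0,0],[0,0,0,0,0,0,0],[0,0,0,0,0,0,0]]]'

```text
time_s: 70.5
position: [375.0, 411.0, 10.0]
tcp_rot: [-3.142, -0.0, 3.122]
contact_force: [-0.1, -0.3, -0.1]
grip_width: 85.0
```

Request:
play_rows --deltas '[[[0,0,-0.2,0,0,0,0],[0,0,-0.5,0,0,0,0],[0,0,-0.9,0,0,0,0],[0,0,-0.9,0,0,0,0],[0,0,-0.9,0,0,0,0]]]'

```text
time_s: 71.12
position: [375.7, 411.6, 191.4]
tcp_rot: [3.139, 0.003, 3.122]
contact_force: [-0.4, -0.4, -0.8]
grip_width: 85.4
```

Request:
play_rows --deltas '[[[0.1,-0.9,-0.2,0,0,0,0],[0.1,-0.9,-0.2,0,0,0,0],[0.1,-0.9,-0.2,0,0,0,0],[0.1,-0.9,-0.2,0,0,0,0],[0.1,-0.9,-0.2,0,0,0,0]]]'

```text
time_s: 71.75
position: [350.6, 231.2, 228.1]
tcp_rot: [-3.141, -0.003, 3.121]
contact_force: [-0.1, -0.4, 0.2]
grip_width: 85.4
```

Request:
play_rows --deltas '[[[0.05,-0.9,0,0,0,0,0],[0.05,-0.9,0,0,0,0,0],[0.05,-0.9,0,0,0,0,0],[0.05,-0.9,0,0,0,0,0],[0.05,-0.9,0,0,0,0,0],[0.05,-0.9,0,0,0,0,0]]]'

```text
time_s: 72.5
position: [337.9, 53.2, 229.5]
tcp_rot: [3.141, -0.001, 3.126]
contact_force: [-0.1, -0.3, 0.3]
grip_width: 85.3
```

Run:
```python
from h import *
st(); c=snap('top',"end.png")
try: barfit(c)
except Exception as e: print('barfit',e)
g=cv2.cvtColor(c['color'],cv2.COLOR_RGB2GRAY)
for r_ in(200,231,260): print(r_,g[r_,98:140].tolist())
print(rects(c,'board',44)[:1])
# handle level: darkness along the level handle outline
N=nestT(NEST); print('handle px',[int(g[tuple(w2px(c,N((x,0,59))).round().astype(int)[::-1])]) for x in(240,260,280,300,312,330)])
```

```text
t 72.5 pos [337.9  53.2 229.5] err [ -37.1 -357.8  215.5] rpy [ 3.141e+00 -1.000e-03  3.126e+00] F [-0.1 -0.3  0.3] M [-0.02  0.04 -0.01] w 85.3 q [-0.1  -0.33  2.05  0.    1.42 -1.65]
mat ((428.5650329589844, 414.32501220703125), (96.04827117919922, 394.6753234863281), 88.52133178710938)
bar light ((476.0433349609375, 407.7297668457031), (30.10887908935547, 240.98486328125), 88.88736724853516) (108, 190, 13, 79)
200 [135, 133, 133, 123, 63, 25, 20, 19, 13, 19, 23, 26, 69, 124, 134, 136, 137, 137, 131, 137, 135, 132, 111, 58, 47, 35, 25, 20, 24, 26, 20, 20, 19, 19, 32, 83, 133, 140, 139, 140, 136, 139]
231 [131, 120, 61, 26, 16, 19, 24, 27, 23, 28, 35, 86, 133, 136, 136, 137, 136, 139, 138, 137, 126, 66, 49, 43, 24, 16, 22, 19, 19, 19, 15, 25, 32, 73, 128, 132, 136, 135, 133, 136, 136, 136]
260 [91, 40, 22, 22, 27, 23, 20, 22, 32, 75, 131, 137, 136, 136, 136, 137, 137, 134, 128, 83, 52, 49, 37, 16, 17, 16, 23, 15, 18, 11, 20, 49, 100, 134, 135, 133, 138, 135, 134, 136, 135, 134]
[(487.6, -170.3, 108, 51, -83.0, [301.0, 226.0])]
handle px [57, 60, 57, 59, 73, 141]
```

```bash
python3 -c "
from h import *
print(r.finish_job())"
```

```text
the job is handed in; nothing more can be done
None
```

I packed the lot, locked the clamp with the bar, laid the bar back on the mat, and handed the job in at about 72.5 s of the 210 s. No verdict is reported, so the checks below are my own.

- **Plates and board:** three plates were there. They are piled square in the nest with the leftmost plywood board on top. After the throw, the board's middle measured (487.6, -170.3) mm against the nest at (486.5, -169.3). Its angle was 97.0° against the nest's 96.7°.
- **Clamp:** the bar bottomed out on the handle with about 10 N along it before I threw the clamp. Pressing further met about 8 N from the stop. In the last view the handle matches the level outline and the foot sits on the middle of the board. The joint value itself cannot be read.
- **Bar:** after I first laid it down it turned up about 45 mm aside, towards the mat's edge; I did not see why. I picked it up and laid it back. Its middle is now about 3 mm lengthwise and 6 mm crosswise from the mat's middle, within 0.5° of its length.
- **Things that went wrong:**
  - The first grasp closed over the top of a plate and I repeated it lower.
  - The side camera showed a shift of about 0.5 px, which I treated as camera bias because the handle showed the same.
  - I had used up the picture views, so I checked the bar's final place from image numbers only.
- **Spray bottle, tin and caliper:** my moves stayed clear of them, but I did not measure them again at the end.

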